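# Make up two gearbox repair kits

## Task

Make up the two repair kits from the parts on the bench. Green tray: stand the silver gear in the large compartment with its hub up and lay the brass ring over the hub, down flat on the gear, and lay the red nut flat in the small compartment. Yellow tray: stand the pinion in the large compartment with its shaft up and lay the bearing flat in the small compartment; leave the worn grey ring, the grease tin and the wrench where they are.

Things in the scene. Friction and masses are not known exactly. Their poses are not given: they have to be found in the camera images.
- gear_center (a point): silver steel gear standing on its toothed wheel, hub up, 350 g or so. Wheel 64 mm across and 16 mm high; on it a round hub 30 mm across, from 16 to 38 mm above the underside (its top 5 mm tapers to 22 mm across), a dark dot on top. The hub is the best grip. The point is on the axis, 19 mm above the underside; z is up along the hub
- brass_ring_center (a point): yellow brass ring lying flat, 54 mm outside, 39 mm hole, 12 mm high, fine teeth round the outside, about 90 g; it passes loosely over the gear's hub and rests on the wheel. Point: on the axis, half-way up (6 mm)
- nut_center (a point): red six-sided nut lying flat, 36 mm across the flats (41.6 mm across the corners), 20 mm high, hole about 22 mm. Point: on the axis, half-way up (10 mm). Its x axis is square to one flat, so the flats face 0, 60, 120... degrees from x
- pinion_center (a point): bevel pinion standing on its toothed end, shaft up, about 300 g, 60 mm high. Dark cone with silver teeth, 50 mm across at the bottom (53 mm over the teeth), 22 mm high; above it a bright shaft 20 mm across, from 22 to 60 mm above the underside: the best grip. Point: on the axis, 30 mm above the underside; z is up along the shaft
- bearing_center (a point): ball bearing lying flat, bright steel disc 46 mm across and 16 mm high with a blue seal ring on its face and a dark bore (closed, nothing passes through), about 150 g. Point: on the axis, half-way up (8 mm)
- green_tray: open tray painted green, fixed to the bench, 130 (x) x 200 (y) x 24 mm high, walls 4, floor 3 mm thick. Origin: centre of its underside. A divider along x makes a large compartment, 122 x 120 mm inside, centred at y = +36 mm, and a small one, 122 x 68 mm, centred at y = -62 mm. Its y points left within 20 degrees; the trays differ only in colour, and either may be on the left
- yellow_tray: open tray painted yellow, fixed to the bench, 130 (x) x 200 (y) x 24 mm high, walls 4, floor 3 mm thick. Origin: centre of its underside. A divider along x makes a large compartment, 122 x 120 mm inside, centred at y = +36 mm, and a small one, 122 x 68 mm, centred at y = -62 mm. Its y points left within 20 degrees; the trays differ only in colour, and either may be on the left
- worn_ring_center (a point): worn dark grey ring without teeth, same size as the brass ring (54 mm outside, 12 mm high), lying among the parts; not wanted. Point: on the axis, half-way up (6 mm)
- grease_tin: blue grease tin standing beyond the work, 60 mm across, 70 mm high; not wanted. Origin: centre of its underside
- wrench: steel wrench, 170 mm long, lying flat along its x beyond the work; not wanted. Origin: on its underside, near the middle

How it is judged:
By the outcome, as a careful person would: the job done as asked, in the order asked, and still so for the second after the job is handed in, with the robot touching nothing.
It also fails if it takes over 128 s, if anything falls off the work surface, if the arm or the gripper's body presses on something with over 40 N, if the wrist force passes 120 N, or if a joint passes its speed limit or range.

## Robot

A 6-joint arm with a two-finger parallel gripper is mounted at the origin on the work surface. World frame = base frame: x ahead of the robot, y to its left, z up, the work surface at z = 0. Lengths are in m, angles in rad, forces in N, time in s.
With the tool pointing down it reaches from about 0.35 to 0.975 m from the base axis. Payload 4.9 kg.
Tool frame: the origin (TCP) lies at the very end of the fingers, on their centre line; the grasp point (between the pads) lies 19 mm behind it; y points along the fingers, z is the direction in which the jaws open and shut, and the axes are right-handed (so a half turn about y gives the same grasp; the last joint's range is limited). The gripper opens to 85 mm and grips with 20 to 120 N. Pads are 22 mm wide; open, the fingers measure 114 mm over their backs; the gripper's body (76 mm by 85 mm) begins 54 mm behind the grasp point. The pads swing forward as they close: fully open they stand 13 mm farther back than shut.
Start: joints at [-1.415, 0.053, 1.613, -0, 1.476, -0.119], TCP at [0.17, -0.602, 0.231] pointing down, gripper open.
Joint ranges: [-3.01, 3.01], [-1.01, 2.22], [0.06, 2.58], [-1.02, 4.17], [0.09, 2.62], [-3.14, 3.14]. Speed limits (rad/s): [2.57, 2.57, 3.14, 3.14, 3.14, 3.14].

## Interface

Orientations are given as a rotation vector (axis times angle).
In Python, from station import ctrl gives the robot as it stands.
- The arm moves only by the tool arm_command, never from a script. Its argument "steps" is a list of rows, each a list of 3 entries, a list of its own where there are three numbers: the shift along the tool's x, y, z in m, then the turn, a rotation vector about the tool's x, y, z in degrees, then the opening, from 0 (shut) to 1 (fully open). In form: [[[dx, dy, dz], [ax, ay, az], gripper], ...]. A call has 1 to 5 rows; each row is the pose to reach, as a shift and turn from the pose measured when the call began, along the tool's axes at that moment; what a row does not reach only later rows make up. A row lasts 1/10 s, in which the tool goes at most 50 mm and 8.59 degrees, less where a joint would pass 70% of its speed; a pose out of reach is approached as far as the arm can. A call with a gripper value outside its range is refused whole. The fingers move at their own pace and stop on an object; "force" is the grip in N (left out, the last holds). Time passes only in rows, so rows that repeat a pose let the fingers close. It gives the time, the measured TCP pose, the force and the opening at its end, in the units of the state.
- ctrl.get_obs(): the state, without advancing time (a new reading comes with each control period).
- ctrl.get_image(name): name is "side" or "top"; returns a dict with "img" (384x512x3 uint8, red, green, blue), "camera_matrix" (3x3 intrinsics, pixels), "world_from_camera" (4x4, takes a point from camera to world coordinates). Camera axes: x right, y up, looking along -z (the intrinsics and any distortion apply to the point x, -y, -z); pixel columns grow to the right and rows downward; lengths in m; the calibration is good to about 2 mm. A picture is of the moment at which its call begins. There is no depth.
- ctrl.finish_job(): hands the job in, once; it reports no verdict.
Trained networks look in a picture, given as the dict that the camera call returned (one of the last four; its "shot" number tells which), for a name from the list of things; names that differ only in an ending like _2 or _b are one class to them, and where a whole thing is asked for, a point or a joint stands for the part that bears it (a point fixed in the world has none). Each returns a list of dicts, best first, with "confidence" (0 to 1); they miss things now and then, are a little off and sometimes report something else, mostly with a low value. They report only what shows in the picture. A call takes as long as a camera call.
- ctrl.boxes_of(picture, name): "position" ([row, column] in pixels, amid what is visible of it).
The state is a dict: "t": time; "q": joint angles; "dq": joint speeds; "effort": joint torques, N m; "tool_pos": TCP position; "tool_rot": TCP orientation; "contact_force": force on the tool from outside, world axes, zero at the start; "wrist_torque": the same for the moment, N m; "opening": finger opening in m.
Only numpy, scipy, OpenCV 4.12 (cv2) and the standard library are available. Lean on these libraries where they do the work, as an engineer would, in place of code of your own. Each camera call takes 0.05 s, during which the arm holds its last target.

## Working session

There is one attempt and no reset: what is moved stays moved. The work goes in short steps, Python scripts to look and compute and a tool call to move; the robot and the scene stay as the last step left them, time stands still between calls to the robot, and variables do not carry over. Pictures are saved under pics/ and viewed, and the job is handed in when it is done.

Besides the shell and the picture viewer there is one more tool, called as name(argument=value, ...), one argument or row to a line, values as JSON. arm_command: Moves the arm, as the interface text tells. Its arguments: {"type":"object","properties":{"steps":{"type":"array"},"force":{"type":"number"}},"required":["steps"]}

```bash
ls; mkdir -p pics; python3 - <<'E'
from station import ctrl
import cv2,numpy as np
print(ctrl.get_obs())
for n in("top","side"):
    p=ctrl.get_image(n); cv2.imwrite(f"pics/{n}0.png",p["img"][:,:,::-1])
    print(n,p.keys(),p["camera_matrix"].tolist(),np.round(p["world_from_camera"],4).tolist(),p.get("distortion"))
    for k in ["gear_center","brass_ring_center","nut_center","pinion_center","bearing_center","green_tray","yellow_tray","worn_ring_center","grease_tin","wrench"]:
        print(k,[(np.round(d["position"],1).tolist(),round(d["confidence"],2)) for d in ctrl.boxes_of(p,k)][:3])
print(ctrl.get_obs()["t"])
E
```

```text
pics
{'t': 0.0, 'q': array([-1.41499932e+00,  5.33799723e-02,  1.61429157e+00,  1.46386084e-05,
        1.47598018e+00, -1.19012017e-01]), 'dq': array([ 0.00055687,  0.00145974,  0.00077025,  0.00063226, -0.00053027,
       -0.00028785]), 'effort': array([ 2.90462107e-03, -3.93684554e+01, -3.70171881e+01,  1.26304012e-04,
        7.29530773e-03,  6.62171843e-06]), 'tool_pos': array([ 0.16950278, -0.60093589,  0.23005013]), 'tool_rot': array([-0.28685836,  2.07652749, -2.07221575]), 'contact_force': array([-0.36785597, -0.04236822, -0.85060854]), 'wrist_torque': array([ 0.02674766, -0.02860485,  0.02391395]), 'opening': 0.08529720248146654}
top dict_keys(['img', 'camera_matrix', 'world_from_camera', 'shot']) [[486.48655681878125, 0.0, 249.60412148213018], [0.0, 486.48655681878125, 192.38440153403513], [0.0, 0.0, 1.0]] [[0.0223, 0.9886, -0.1492, 0.38], [-0.9996, 0.0249, 0.0156, 0.0214], [0.0191, 0.1488, 0.9887, 1.3089], [0.0, 0.0, 0.0, 1.0]] None
gear_center [([153.1, 277.2], 0.57)]
brass_ring_center [([239.7, 207.9], 0.53)]
nut_center []
pinion_center [([152.9, 228.3], 0.79)]
bearing_
[... 233 characters left out ...]
.62)]
side dict_keys(['img', 'camera_matrix', 'world_from_camera', 'shot']) [[477.78595941514493, 0.0, 254.11745043576516], [0.0, 477.78595941514493, 185.709766594044], [0.0, 0.0, 1.0]] [[-0.9621, 0.2093, -0.175, 0.3842], [-0.2727, -0.7604, 0.5894, 0.6118], [-0.0097, 0.6148, 0.7886, 0.8645], [0.0, 0.0, 0.0, 1.0]] None
gear_center [([163.2, 213.9], 0.83)]
brass_ring_center [([238.4, 303.1], 0.69)]
nut_center [([172.8, 268.5], 0.63)]
pinion_center [([208.7, 195.6], 0.87)]
bearing_center [([234.2, 240.5], 0.62)]
green_tray [([331.1, 264.5], 0.75)]
yellow_tray [([104.6, 298.0], 0.82)]
worn_ring_center [([178.1, 319.2], 0.62)]
grease_tin [([285.5, 122.2], 0.56)]
wrench [([96.4, 220.8], 0.68)]
1.1
```

```bash
python3 - <<'E'
import cv2
a=cv2.imread("pics/top0.png");cv2.imwrite("pics/top0c.png",cv2.resize(a[90:310,70:430],None,fx=2.2,fy=2.2,interpolation=cv2.INTER_CUBIC))
a=cv2.imread("pics/side0.png");cv2.imwrite("pics/side0c.png",cv2.resize(a,None,fx=1.5,fy=1.5,interpolation=cv2.INTER_CUBIC))
E
```

```text
(no output)
```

View pics/top0c.png

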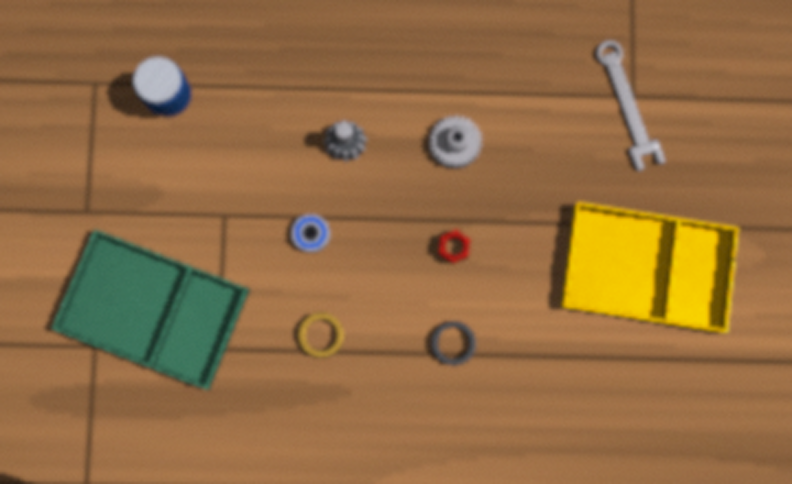

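View pics/side0c.png

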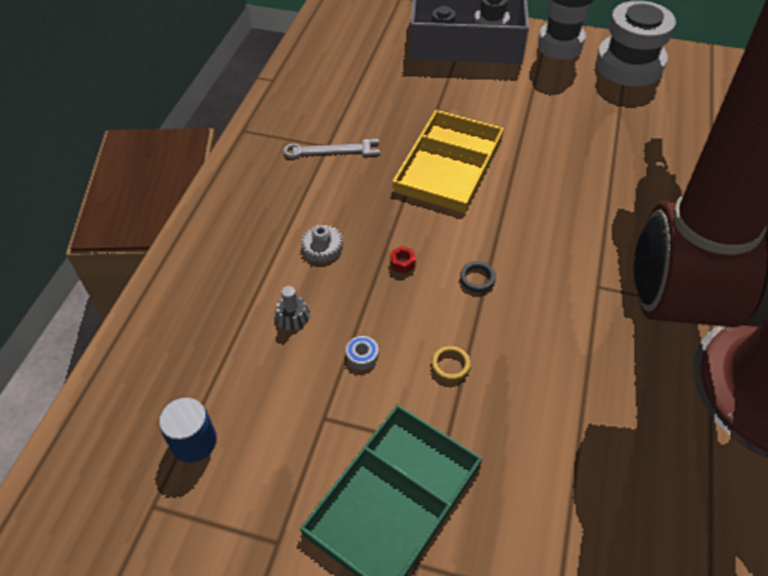

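```bash
cat > h.py <<'E'
import numpy as np,cv2
from scipy.spatial.transform import Rotation as R
from scipy.optimize import minimize
def proj(cam,P):
    W=cam["world_from_camera"];K=cam["camera_matrix"]
    c=(np.asarray(P)-W[:3,3])@W[:3,:3]
    return np.stack([K[0,0]*c[:,0]/-c[:,2]+K[0,2],K[1,1]*-c[:,1]/-c[:,2]+K[1,2]],1)
def unproj(cam,uv,z):
    W=cam["world_from_camera"];K=cam["camera_matrix"]
    d=W[:3,:3]@np.array([(uv[0]-K[0,2])/K[0,0],-(uv[1]-K[1,2])/K[1,1],-1]);o=W[:3,3]
    return o+d*(z-o[2])/d[2]
S=8
def cyl(r0,z0,r1,z1,n=48,a0=0):
    a=a0+np.arange(n)*2*np.pi/n
    return np.concatenate([np.c_[r0*np.cos(a),r0*np.sin(a),0*a+z0],np.c_[r1*np.cos(a),r1*np.sin(a),0*a+z1]])
box=np.array([[x,y,z] for x in(-.065,.065) for y in(-.1,.1) for z in(0,.024)])
def sil(cam,parts,p,roi):
    x0,y0,w,h=roi;m=np.zeros((h*S,w*S),np.uint8)
    c,s=np.cos(p[2]),np.sin(p[2]);M=np.array([[c,-s,0],[s,c,0],[0,0,1]])
    for q in parts:
        uv=(proj(cam,q@M.T+[p[0],p[1],p[3]])-[x0,y0]+.5)*S-.5
        cv2.fillConvexPoly(m,cv2.convexHull(np.round(uv*16).astype(np.int32)),255,shift=4)
    return cv2.resize(m,(w,h),interpolation=cv2.INTER_AREA)/255.
M={'gear':[cyl(.032,0,.032,.016),cyl(.015,.016,.015,.033),cyl(.015,.033,.011,.038)],
'ring':[cyl(.027,0,.027,.012)],'worn':[cyl(.027,0,.027,.012)],'nut':[cyl(.0208,0,.0208,.020,6,np.pi/6)],
'pinion':[cyl(.026,0,.013,.022),cyl(.010,.022,.010,.060)],'bearing':[cyl(.023,0,.023,.016)],'tray':[box]}
def mask(img,kind):
    hsv=cv2.cvtColor(img,cv2.COLOR_RGB2HSV).astype(int);H,Sa,V=hsv[...,0],hsv[...,1],hsv[...,2]
    if kind=='nut': return ((H<6)|(H>172))&(Sa>140)
    if kind=='ring': return (H>=17)&(H<35)&(Sa>110)
    if kind=='green': return (H>60)&(H<95)&(Sa>80)
    if kind=='yellow': return (H>=21)&(H<35)&(Sa>200)
    if kind=='bearing': return (Sa<90)|((H>95)&(H<135))
    return Sa<80
def fit(cam,kind,p0,roi,model=None,yaw=False,z=0.,img=None):
    x0,y0,w,h=roi
    img=cam["img"] if img is None else img
    m=mask(img[y0:y0+h,x0:x0+w],kind).astype(np.uint8)
    cs,_=cv2.findContours(m,cv2.RETR_EXTERNAL,cv2.CHAIN_APPROX_NONE)
    if not cs: return None
    c=max(cs,key=cv2.contourArea);mm=np.zeros_like(m)
    cv2.drawContours(mm,[c],-1,1,-1)
    def f(v):
        s=sil(cam,M[model or kind],[v[0],v[1],v[2]*5 if yaw else p0[2],z],roi)
        return np.abs(s-mm).sum()/mm.sum()
    v0=np.array([p0[0],p0[1],p0[2]/5]) if yaw else np.array(p0[:2])
    sx=np.vstack([v0]+[v0+np.eye(len(v0))[i]*[.008,.008,.03][i] for i in range(len(v0))])
    r=minimize(f,v0,method='Nelder-Mead',options=dict(initial_simplex=sx,xatol=1e-4,fatol=1e-4))
    out=r.x.copy()
    if yaw: out[2]*=5
    return out,r.fun,mm
E
cat > m0.py <<'E'
from h import *;from station import ctrl;import pickle
cams={n:ctrl.get_image(n) for n in("top","side")}
pickle.dump(cams,open("cams0.pkl","wb"))
E
python3 m0.py; cat > f0.py <<'E'
from h import *;import pickle
cams=pickle.load(open("cams0.pkl","rb"))
D={'gear':((277,153),(214,163)),'ring':((215.5,242),(301,243)),'nut':((276,202),(268.5,173)),'pinion':((228,153),(195,208)),'bearing':((211,196),(241,235)),
'green':((138,230),(261,331)),'yellow':((366,212),(299,107)),'worn':((275,246),(318.5,184))}
for k,(t,s) in D.items():
    for n,uv in zip(("top","side"),(t,s)):
        tray=k in('green','yellow');g=(85 if n=='side' else 60) if tray else 26
        x0,y0=int(uv[0]-g),int(uv[1]-g);x1,y1=min(512,x0+2*g),min(384,y0+2*g);roi=(max(0,x0),max(0,y0),x1-max(0,x0),y1-max(0,y0))
        p=unproj(cams[n],uv,.012)
        yw={'green':-.35,'yellow':-.1}.get(k,0)
        o=[]
        for y0_ in ([0,.5,-.5] if k=='nut' else [yw]):
            r=fit(cams[n],k,[p[0],p[1],y0_],roi,'tray' if tray else None,tray or k=='nut'); 
            if r: o.append(r)
        if o:
            r=min(o,key=lambda r:r[1]); print(k,n,np.round(r[0],4),round(r[1],3),r[2].sum())
E
python3 f0.py
```

```text
gear top [ 0.6844 -0.0702] 0.053 464
gear side [ 0.6849 -0.0724] 0.045 557
ring top [0.4411 0.0892] 0.097 369
ring side [0.4416 0.0878] 0.06 515
nut top [ 0.5524 -0.0694  0.5224] 0.092 160
nut side [ 0.5524 -0.0723 -0.7635] 0.078 238
pinion top [0.6845 0.0671] 0.078 269
pinion side [0.6847 0.0653] 0.115 492
bearing top [0.5653 0.1057] 0.128 281
bearing side [0.566  0.1046] 0.061 421
green top [ 0.4669  0.2948 -0.3382] 0.069 3606
green side [ 0.4679  0.2943 -0.3419] 0.035 7635
yellow top [ 0.5327 -0.31   -0.1336] 0.019 3722
yellow side [ 0.824  -0.7668  2.2319] 1.0 1
worn top [ 0.4348 -0.0714] 0.091 310
worn side [ 0.4355 -0.0738] 0.096 391
```

```bash
python3 - <<'E'
from h import *;import pickle
cams=pickle.load(open("cams0.pkl","rb"))
o=[]
for n,(u,v),p in(("top",(276,202),(.5524,-.0694)),("side",(268,173),(.5524,-.0723))):
    a=cams[n]["img"][v-16:v+16,u-16:u+16,::-1]
    for yaw in(None,.284,.4,.522):
        b=cv2.resize(a,None,fx=8,fy=8,interpolation=cv2.INTER_CUBIC)[:, 30:226].copy()
        if yaw is not None:
            c,s=np.cos(yaw),np.sin(yaw)
            P=M['nut'][0]@np.array([[c,-s,0],[s,c,0],[0,0,1]]).T+[p[0],p[1],0]
            uv=((proj(cams[n],P)-[u-16,v-16]+.5)*8-.5-[30,0]).astype(int)
            cv2.polylines(b,[uv[6:]],True,(0,255,0),1)
        o.append(b)
cv2.imwrite("pics/nut.png",np.vstack([np.hstack(o[:4]),np.hstack(o[4:])]))
for n,roi in(("top",(250,176,52,52)),("side",(242,147,52,52))):
    p=(.5524,-.0694) if n=="top" else (.5524,-.0723)
    m=mask(cams[n]["img"][roi[1]:roi[1]+52,roi[0]:roi[0]+52],'nut').astype(np.uint8)
    c=max(cv2.findContours(m,0,1)[0],key=cv2.contourArea);mm=0*m;cv2.drawContours(mm,[c],-1,1,-1)
    print(n,[(round(y,2),round(min(np.abs(sil(cams[n],M['nut'],[p[0]+dx,p[1]+dy,y,0],roi)-mm).sum()/mm.sum() for dx in(-.001,0,.001) for dy in (-.001,0,.001)),3)) for y in np.arange(0,1.05,.0873)])
E
```

```text
top [(np.float64(0.0), np.float64(0.147)), (np.float64(0.09), np.float64(0.141)), (np.float64(0.17), np.float64(0.133)), (np.float64(0.26), np.float64(0.119)), (np.float64(0.35), np.float64(0.112)), (np.float64(0.44), np.float64(0.103)), (np.float64(0.52), np.float64(0.093)), (np.float64(0.61), np.float64(0.115)), (np.float64(0.7), np.float64(0.131)), (np.float64(0.79), np.float64(0.145)), (np.float64(0.87), np.float64(0.152)), (np.float64(0.96), np.float64(0.153)), (np.float64(1.05), np.float64(0.146))]
side [(np.float64(0.0), np.float64(0.126)), (np.float64(0.09), np.float64(0.115)), (np.float64(0.17), np.float64(0.098)), (np.float64(0.26), np.float64(0.081)), (np.float64(0.35), np.float64(0.089)), (np.float64(0.44), np.float64(0.103)), (np.float64(0.52), np.float64(0.116)), (np.float64(0.61), np.float64(0.128)), (np.float64(0.7), np.float64(0.138)), (np.float64(0.79), np.float64(0.143)), (np.float64(0.87), np.float64(0.144)), (np.float64(0.96), np.float64(0.14)), (np.float64(1.05), np.float64(0.126))]
```

View pics/nut.png

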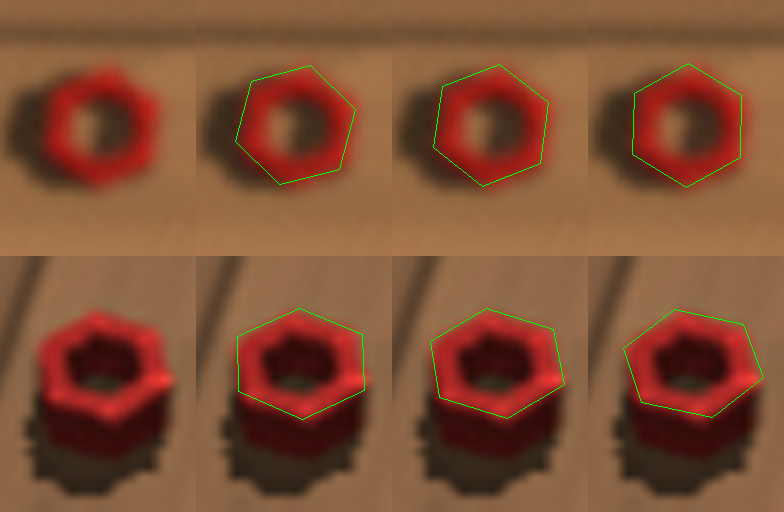

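```bash
cat > g.py <<'E'
import sys
from h import *;from station import ctrl
# usage: g.py x y z [jawyaw_deg|-]
o=ctrl.get_obs();A=R.from_rotvec(o["tool_rot"]);Z=A.as_matrix()[:,2];Y=A.as_matrix()[:,1]
yaw=np.degrees(np.arctan2(Z[1],Z[0]))
print("t %.2f pos %s jaw yaw %.2f ydir %s open %.1f F %s q %s"%(o["t"],np.round(o["tool_pos"],4),yaw,np.round(Y,3),o["opening"]*1e3,np.round(o["contact_force"],1),np.round(o["q"],2)))
if len(sys.argv)>3:
    T=np.array(list(map(float,sys.argv[1:4])))
    s=A.inv().apply(T-o["tool_pos"])
    ty=yaw if len(sys.argv)<5 else float(sys.argv[4])
    ty+=180*np.round((yaw-ty)/180)
    c,sn=np.cos(np.radians(ty)),np.sin(np.radians(ty))
    z=np.array([c,sn,0]);y=np.array([0,0,-1.]);B=R.from_matrix(np.stack([np.cross(y,z),y,z],1))
    print("shift",np.round(s,4),"turn",np.round(np.degrees((A.inv()*B).as_rotvec()),2))
E
python3 g.py .6846 -.0713 .12 0
```

```text
t 1.20 pos [ 0.1696 -0.6015  0.2313] jaw yaw -74.26 ydir [ 0. -0. -1.] open 85.7 F [-0.6 -0.9  0.2] q [-1.42  0.05  1.61  0.    1.48 -0.12]
shift [-0.6396  0.1113 -0.3706] turn [ -0.   -74.26   0.  ]
```

arm_command(
  steps=[
    [[-0.64,0.08,-0.37],[0,-54.3,0],1],
    [[-0.64,0.08,-0.37],[0,-54.3,0],1],
    [[-0.64,0.08,-0.37],[0,-54.3,0],1],
    [[-0.64,0.08,-0.37],[0,-54.3,0],1],
    [[-0.64,0.08,-0.37],[0,-54.3,0],1],
  ],
  force=40,
)

```text
t: 1.7
tool_pos: [0.344, -0.4219, 0.2044]
tool_rot: [-0.903, 1.594, -1.596]
contact_force: [0.3, -0.1, 0.6]
opening: 0.0851
```

```bash
python3 g.py .6846 -.0713 .15 -20
```

```text
t 1.70 pos [ 0.344  -0.4219  0.2044] jaw yaw -30.96 ydir [ 0.    -0.001 -1.   ] open 85.1 F [ 0.3 -0.1  0.6] q [-1.02 -0.12  1.83  0.    1.43 -0.48]
shift [-0.4759  0.0544  0.1117] turn [ -0.04 -10.96   0.02]
```

arm_command(
  steps=[
    [[-0.476,0.054,0.112],[0,-11,0],1],
    [[-0.476,0.054,0.112],[0,-11,0],1],
    [[-0.476,0.054,0.112],[0,-11,0],1],
    [[-0.476,0.054,0.112],[0,-11,0],1],
    [[-0.476,0.054,0.112],[0,-11,0],1],
  ],
)

```text
t: 2.2
tool_pos: [0.5174, -0.2435, 0.1772]
tool_rot: [-1.023, 1.459, -1.462]
contact_force: [0.5, 0.0, -0.5]
opening: 0.0851
```

```bash
python3 g.py .6846 -.0713 .12 -20
```

```text
t 2.20 pos [ 0.5174 -0.2435  0.1772] jaw yaw -19.95 ydir [ 0.001 -0.001 -1.   ] open 85.1 F [ 0.5  0.  -0.5] q [-0.57 -0.04  1.79 -0.    1.38 -0.22]
shift [-0.219   0.0572  0.0983] turn [-0.09  0.05  0.04]
```

arm_command(
  steps=[
    [[-0.219,0.057,0.098],[0,0,0],1],
    [[-0.219,0.057,0.098],[0,0,0],1],
    [[-0.219,0.057,0.098],[0,0,0],1],
    [[-0.219,0.057,0.098],[0,0,0],1],
    [[-0.219,0.057,0.098],[0,0,0],1],
  ],
)

```text
t: 2.7
tool_pos: [0.6856, -0.0694, 0.1197]
tool_rot: [-1.024, 1.459, -1.462]
contact_force: [0.3, 0.4, -0.2]
opening: 0.0851
```

arm_command(
  steps=[
    [[0,0,0],[0,0,0],1],
  ],
)

```text
t: 2.8
tool_pos: [0.687, -0.0648, 0.117]
tool_rot: [-1.027, 1.458, -1.456]
contact_force: [-0.5, 0.1, 0.3]
opening: 0.0852
```

```bash
cat > snap.py <<'E'
import sys,pickle
from h import *;from station import ctrl
cams={n:ctrl.get_image(n) for n in("top","side")};t=sys.argv[1]
pickle.dump(cams,open(f"cams{t}.pkl","wb"))
P=list(map(float,sys.argv[2:5]));o=[]
for n in cams:
    u,v=np.round(proj(cams[n],[P])[0]).astype(int);g=50
    im=np.pad(cams[n]["img"],((g,g),(g,g),(0,0)))[v:v+2*g,u:u+2*g,::-1]
    o.append(cv2.resize(im,(395,395),interpolation=cv2.INTER_CUBIC)); print(n,u,v)
cv2.imwrite(f"pics/{t}.png",np.hstack(o))
E
python3 snap.py g1 .6846 -.0713 .05; python3 g.py .6846 -.0713 .020 -20
```

```text
top 278 150
side 213 150
t 2.90 pos [ 0.6857 -0.0682  0.1187] jaw yaw -19.81 ydir [-0.    -0.001 -1.   ] open 85.1 F [-0.5 -0.8  0.1] q [-0.21  0.29  1.54 -0.    1.31  0.14]
shift [0.0031 0.0987 0.    ] turn [-0.01  0.19  0.07]
```

View pics/g1.png

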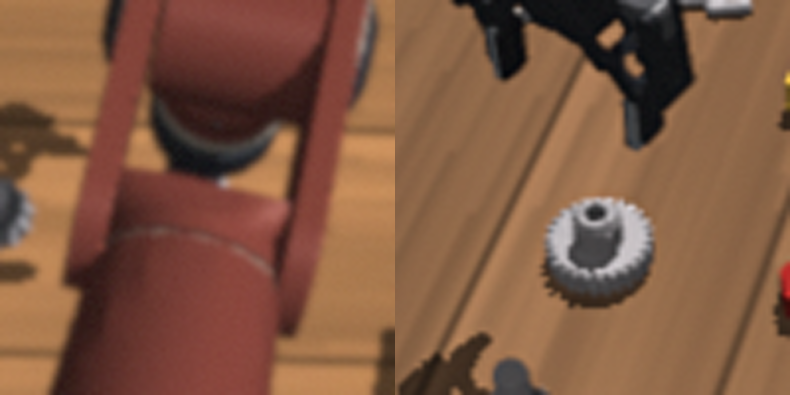

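arm_command(
  steps=[
    [[0.003,0.03,0],[0,0,0],1],
    [[0.003,0.06,0],[0,0,0],1],
    [[0.003,0.08,0],[0,0,0],1],
    [[0.003,0.094,0],[0,0,0],1],
    [[0.003,0.098,0],[0,0,0],1],
  ],
)

```text
t: 3.4
tool_pos: [0.6832, -0.072, 0.0194]
tool_rot: [-1.027, 1.461, -1.46]
contact_force: [0.1, 0.7, -0.4]
opening: 0.0854
```

```bash
python3 g.py .6846 -.0713 .020 -20
```

```text
t 3.40 pos [ 0.6832 -0.072   0.0194] jaw yaw -19.89 ydir [-0.003 -0.001 -1.   ] open 85.4 F [ 0.1  0.7 -0.4] q [-0.21  0.39  1.59 -0.    1.16  0.14]
shift [-0.0012 -0.0007  0.0011] turn [0.12 0.11 0.1 ]
```

arm_command(
  steps=[
    [[0,0,0],[0,0,0],0],
    [[0,0,0],[0,0,0],0],
    [[0,0,0],[0,0,0],0],
    [[0,0,0],[0,0,0],0],
    [[0,0,0],[0,0,0],0],
  ],
  force=60,
)

```text
t: 3.9
tool_pos: [0.6844, -0.0723, 0.0211]
tool_rot: [-1.026, 1.459, -1.461]
contact_force: [-0.5, 0.0, 4.1]
opening: 0.0273
```

arm_command(
  steps=[
    [[0,0,0],[0,0,0],0],
    [[0,0,0],[0,0,0],0],
  ],
)

```text
t: 4.1
tool_pos: [0.6843, -0.0722, 0.0211]
tool_rot: [-1.026, 1.459, -1.461]
contact_force: [-0.2, -0.4, 1.4]
opening: 0.0271
```

```bash
python3 g.py .6846 -.0713 .10 -20
```

```text
t 4.10 pos [ 0.6843 -0.0722  0.0211] jaw yaw -19.87 ydir [-0.    -0.002 -1.   ] open 27.1 F [-0.2 -0.4  1.4] q [-0.21  0.39  1.59 -0.    1.16  0.14]
shift [-0.0008 -0.0789 -0.    ] turn [-0.03  0.13  0.09]
```

arm_command(
  steps=[
    [[0,-0.01,0],[0,0,0],0],
    [[0,-0.03,0],[0,0,0],0],
    [[0,-0.055,0],[0,0,0],0],
    [[0,-0.08,0],[0,0,0],0],
    [[0,-0.1,0],[0,0,0],0],
  ],
)

```text
t: 4.6
tool_pos: [0.6842, -0.0719, 0.1223]
tool_rot: [-1.026, 1.459, -1.461]
contact_force: [-0.9, -0.3, -3.3]
opening: 0.027
```

```bash
python3 snap.py g2 .6846 -.0713 .1; python3 g.py .4794 .3284 .13 -20
```

```text
top 279 146
side 211 135
t 4.70 pos [ 0.6864 -0.0724  0.1253] jaw yaw -19.86 ydir [ 0.006 -0.003 -1.   ] open 27.2 F [ 0.   0.6 -2.6] q [-0.21  0.28  1.54 -0.    1.31  0.13]
shift [-0.3066 -0.0072 -0.3308] turn [-0.4   0.14  0.04]
```

View pics/g2.png

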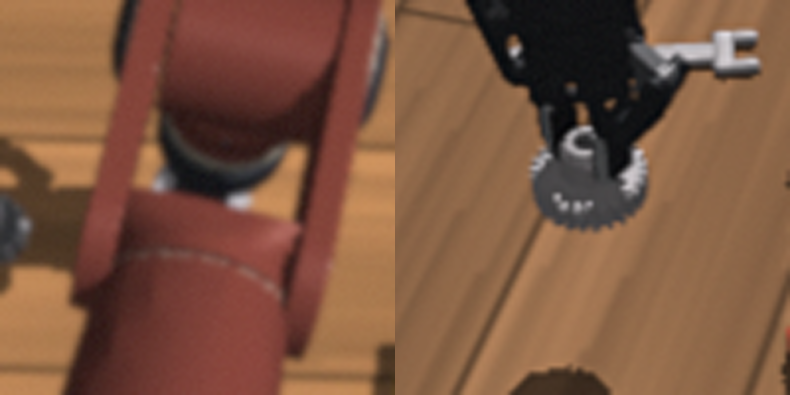

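arm_command(
  steps=[
    [[-0.02,0,-0.022],[0,0,0],0],
    [[-0.045,0,-0.05],[0,0,0],0],
    [[-0.075,0,-0.08],[0,0,0],0],
    [[-0.105,0,-0.113],[0,0,0],0],
    [[-0.135,0,-0.146],[0,0,0],0],
  ],
)

```text
t: 5.2
tool_pos: [0.5928, 0.1054, 0.122]
tool_rot: [-1.023, 1.456, -1.464]
contact_force: [0.3, 0.3, -4.2]
opening: 0.0277
```

arm_command(
  steps=[
    [[-0.03,0,-0.032],[0,0,0],0],
    [[-0.06,0,-0.065],[0,0,0],0],
    [[-0.09,0,-0.097],[0,0,0],0],
    [[-0.12,0,-0.13],[0,0,0],0],
    [[-0.14,0,-0.151],[0,0,0],0],
  ],
)

```text
t: 5.7
tool_pos: [0.4955, 0.2903, 0.1192]
tool_rot: [-1.028, 1.457, -1.462]
contact_force: [0.5, -0.6, -3.8]
opening: 0.0275
```

```bash
python3 g.py .4794 .3284 .10 -20
```

```text
t 5.70 pos [0.4955 0.2903 0.1192] jaw yaw -19.79 ydir [-0.    -0.003 -1.   ] open 27.5 F [ 0.5 -0.6 -3.8] q [ 0.4   0.03  1.83 -0.    1.28  0.75]
shift [-0.0305  0.019  -0.0281] turn [-0.06  0.21  0.19]
```

arm_command(
  steps=[
    [[-0.02,0.005,-0.018],[0,0,0],0],
    [[-0.03,0.015,-0.028],[0,0,0],0],
    [[-0.03,0.035,-0.028],[0,0,0],0],
    [[-0.03,0.06,-0.028],[0,0,0],0],
    [[-0.03,0.065,-0.028],[0,0,0],0],
  ],
)

```text
t: 6.2
tool_pos: [0.476, 0.3257, 0.0488]
tool_rot: [-1.037, 1.46, -1.463]
contact_force: [-0.8, -0.7, -4.0]
opening: 0.0268
```

```bash
python3 snap.py g3 .4794 .3284 .04; python3 g.py .4794 .3284 .026 -20
```

```text
top 123 224
side 251 341
t 6.30 pos [0.4778 0.3265 0.0516] jaw yaw -19.82 ydir [-0.004 -0.006 -1.   ] open 27.3 F [ 0.6  0.2 -3.2] q [ 0.47  0.13  1.85 -0.    1.17  0.82]
shift [-0.0025  0.0256  0.0009] turn [0.12 0.18 0.4 ]
```

View pics/g3.png

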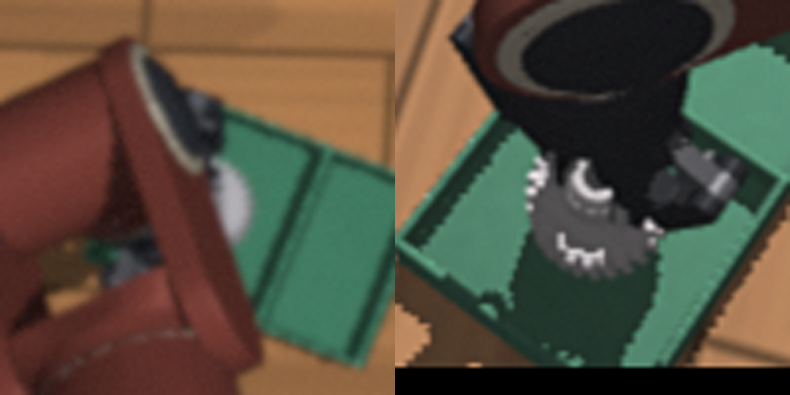

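Gear is held over the large compartment; lower it.

arm_command(
  steps=[
    [[-0.001,0.008,0],[0,0,0],0],
    [[-0.001,0.016,0],[0,0,0],0],
    [[-0.001,0.022,0],[0,0,0],0],
    [[-0.001,0.025,0],[0,0,0],0],
    [[-0.001,0.026,0],[0,0,0],0],
  ],
)

```text
t: 6.8
tool_pos: [0.4778, 0.3272, 0.0252]
tool_rot: [-1.033, 1.459, -1.463]
contact_force: [0.5, 0.5, -3.3]
opening: 0.0274
```

```bash
python3 g.py .4794 .3284 .024 -20
```

```text
t 6.80 pos [0.4778 0.3272 0.0252] jaw yaw -19.83 ydir [-0.005 -0.006 -1.   ] open 27.4 F [ 0.5  0.5 -3.3] q [ 0.47  0.17  1.86 -0.    1.12  0.82]
shift [-0.0017  0.0011  0.001 ] turn [0.14 0.17 0.43]
```

arm_command(
  steps=[
    [[0,0.001,0],[0,0,0.4],0],
    [[0,0.002,0],[0,0,0.4],0],
    [[0,0.002,0],[0,0,0.4],0],
  ],
)

```text
t: 7.1
tool_pos: [0.4782, 0.3274, 0.0241]
tool_rot: [-1.026, 1.461, -1.458]
contact_force: [-2.2, -0.2, 1.5]
opening: 0.0274
```

arm_command(
  steps=[
    [[0,0,0],[0,0,0],0.7],
    [[0,0,0],[0,0,0],0.7],
    [[0,0,0],[0,0,0],0.7],
    [[0,-0.02,0],[0,0,0],0.7],
    [[0,-0.05,0],[0,0,0],0.7],
  ],
)

```text
t: 7.6
tool_pos: [0.4766, 0.3265, 0.0723]
tool_rot: [-1.031, 1.463, -1.459]
contact_force: [0.2, -0.2, 0.8]
opening: 0.0596
```

arm_command(
  steps=[
    [[0,-0.03,0],[0,0,0],1],
    [[0,-0.06,0],[0,0,0],1],
    [[0,-0.06,0.04],[0,0,0],1],
    [[0,-0.06,0.08],[0,0,0],1],
    [[0,-0.06,0.1],[0,0,0],1],
  ],
)

```text
t: 8.1
tool_pos: [0.5738, 0.2917, 0.1328]
tool_rot: [-1.028, 1.462, -1.46]
contact_force: [-0.1, -0.2, 0.3]
opening: 0.0854
```

```bash
python3 g.py .4413 .0885 .10 -20
```

```text
t 8.10 pos [0.5738 0.2917 0.1328] jaw yaw -19.90 ydir [-0.004 -0.001 -1.   ] open 85.4 F [-0.1 -0.2  0.3] q [0.35 0.17 1.65 0.   1.32 0.7 ]
shift [ 0.2361  0.0334 -0.0554] turn [0.17 0.1  0.13]
```

arm_command(
  steps=[
    [[0.05,0.01,-0.012],[0,0,0],1],
    [[0.1,0.02,-0.024],[0,0,0],1],
    [[0.15,0.03,-0.036],[0,0,0],1],
    [[0.2,0.033,-0.048],[0,0,0],1],
    [[0.236,0.033,-0.055],[0,0,0],1],
  ],
)

```text
t: 8.6
tool_pos: [0.4398, 0.087, 0.0994]
tool_rot: [-1.03, 1.463, -1.46]
contact_force: [1.3, -0.3, 1.2]
opening: 0.0855
```

arm_command(
  steps=[
    [[0,0,0],[0,0,0],1],
  ],
)

```text
t: 8.7
tool_pos: [0.4373, 0.0842, 0.0984]
tool_rot: [-1.029, 1.466, -1.463]
contact_force: [-0.2, 0.5, 0.4]
opening: 0.0854
```

```bash
python3 snap.py g4 .4794 .3284 .02; cat > f1.py <<'E'
import sys,pickle
from h import *
t,k=sys.argv[1:3];P=list(map(float,sys.argv[3:6]))
cams=pickle.load(open(f"cams{t}.pkl","rb"))
for n in cams:
    u,v=np.round(proj(cams[n],[P])[0]).astype(int);g=26
    x0,y0=max(0,u-g),max(0,v-g);roi=(x0,y0,min(512,u+g)-x0,min(384,v+g)-y0)
    r=fit(cams[n],k,[P[0],P[1],0],roi,z=P[2])
    if r: print(n,np.round(r[0],4),round(r[1],3),r[2].sum())
E
python3 f1.py g4 gear .4794 .3284 .003;python3 g.py .4413 .0885 .02 -20
```

```text
top 125 225
side 251 345
top [0.4773 0.3288] 0.082 541
side [0.4785 0.3283] 0.059 1167
t 8.80 pos [0.4397 0.0864 0.0996] jaw yaw -19.99 ydir [-0.004 -0.001 -1.   ] open 85.3 F [-0.2 -0.2  0.7] q [ 0.03 -0.27  2.13 -0.    1.28  0.38]
shift [-0.0027  0.0796  0.0011] turn [0.18 0.01 0.13]
```

View pics/g4.png

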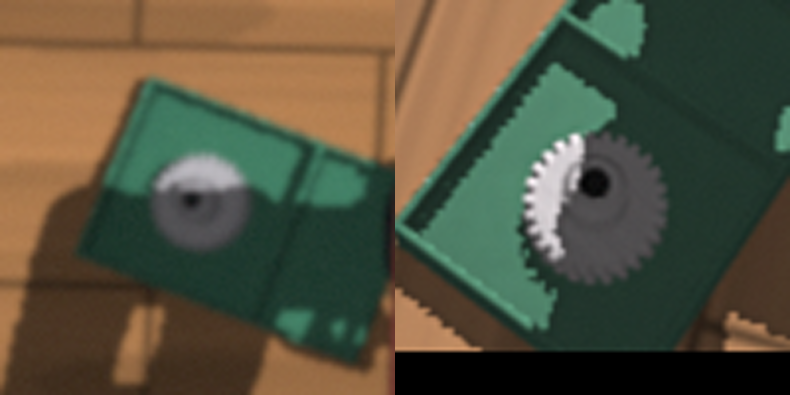

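arm_command(
  steps=[
    [[-0.003,0.03,0.001],[0,0,0],1],
    [[-0.003,0.06,0.001],[0,0,0],1],
    [[-0.003,0.08,0.001],[0,0,0],1],
    [[-0.003,0.094,0.001],[0,0,0],1],
    [[-0.003,0.099,0.001],[0,0,0],1],
  ],
)

```text
t: 9.3
tool_pos: [0.441, 0.0897, -0.0008]
tool_rot: [-1.03, 1.464, -1.459]
contact_force: [0.7, -0.6, 0.4]
opening: 0.0854
```

arm_command(
  steps=[
    [[0,0,0],[0,0,0],0.8],
    [[0,0,0],[0,0,0],0.75],
  ],
  force=40,
)

```text
t: 9.5
tool_pos: [0.442, 0.0903, -0.0001]
tool_rot: [-1.03, 1.463, -1.459]
contact_force: [-1.0, 0.5, 0.1]
opening: 0.0639
```

```bash
python3 snap.py r1 .4413 .0885 .02; python3 g.py .4413 .0885 .0 -20
```

```text
top 215 242
side 301 239
t 9.60 pos [4.421e-01 9.000e-02 2.000e-04] jaw yaw -19.88 ydir [-0.004 -0.001 -1.   ] open 64.1 F [ 0.6 -0.1  0.2] q [ 0.04 -0.09  2.17 -0.    1.06  0.38]
shift [ 0.0017  0.0002 -0.0002] turn [0.2  0.12 0.13]
```

View pics/r1.png

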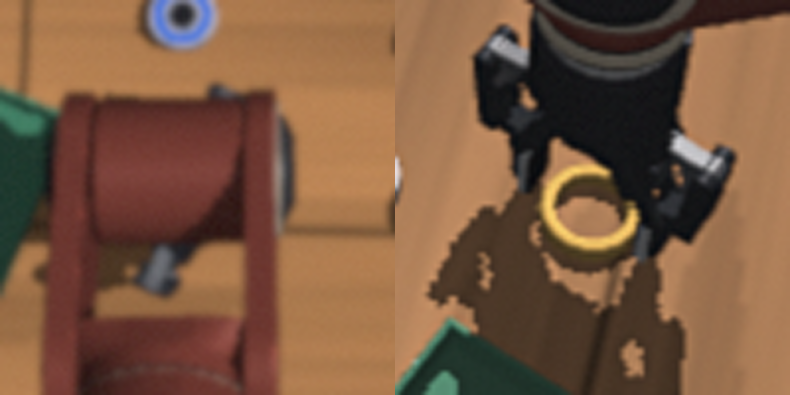

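arm_command(
  steps=[
    [[0.0015,0.001,0],[0,0,0],0.6],
    [[0.0015,0.001,0],[0,0,0],0.4],
    [[0.0015,0.001,0],[0,0,0],0.4],
    [[0.0015,0.001,0],[0,0,0],0.4],
  ],
  force=40,
)

```text
t: 10.0
tool_pos: [0.4426, 0.089, 0.0007]
tool_rot: [-1.026, 1.462, -1.459]
contact_force: [-1.8, 2.3, 5.8]
opening: 0.0511
```

```bash
python3 g.py
```

```text
t 10.00 pos [0.4426 0.089  0.0007] jaw yaw -19.90 ydir [-0.002  0.    -1.   ] open 51.1 F [-1.8  2.3  5.8] q [ 0.03 -0.09  2.17  0.    1.06  0.38]
```

arm_command(
  steps=[
    [[0,-0.01,0],[0,0,0],0.4],
    [[0,-0.03,0],[0,0,0],0.4],
    [[0,-0.055,0],[0,0,0],0.4],
    [[0,-0.08,0],[0,0,0],0.4],
    [[0,-0.12,0],[0,0,0],0.4],
  ],
)

```text
t: 10.5
tool_pos: [0.4412, 0.0887, 0.1206]
tool_rot: [-1.029, 1.464, -1.459]
contact_force: [0.2, 0.1, -0.7]
opening: 0.0512
```

```bash
python3 snap.py r2 .4413 .0885 .12; python3 g.py .4780 .3280 .14 -20
```

```text
top 213 240
side 304 211
t 10.60 pos [0.4471 0.089  0.1279] jaw yaw -19.90 ydir [ 0.011  0.    -1.   ] open 51.5 F [1.4 0.2 0.6] q [ 0.03 -0.29  2.1   0.    1.32  0.38]
shift [-0.2353 -0.0116 -0.0522] turn [-0.56  0.1  -0.23]
```

View pics/r2.png

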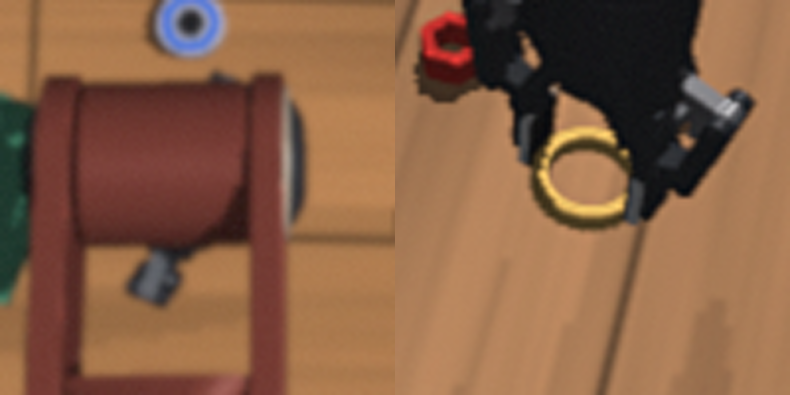

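arm_command(
  steps=[
    [[-0.035,-0.003,-0.008],[0,0,0],0.4],
    [[-0.08,-0.005,-0.018],[0,0,0],0.4],
    [[-0.13,0,-0.029],[0,0,0],0.4],
    [[-0.18,0,-0.04],[0,0,0],0.4],
    [[-0.22,0,-0.049],[0,0,0],0.4],
  ],
)

```text
t: 11.1
tool_pos: [0.4757, 0.3147, 0.1283]
tool_rot: [-1.015, 1.452, -1.463]
contact_force: [0.4, -0.7, 0.1]
opening: 0.0513
```

```bash
python3 g.py .4780 .3280 .08 -20
```

```text
t 11.10 pos [0.4757 0.3147 0.1283] jaw yaw -19.87 ydir [ 0.011  0.    -1.   ] open 51.3 F [ 0.4 -0.7  0.1] q [ 0.46  0.    1.84 -0.    1.29  0.8 ]
shift [-0.0131  0.0483 -0.0029] turn [-0.58  0.13 -0.24]
```

arm_command(
  steps=[
    [[-0.013,0.01,-0.003],[-0.5,0,-0.2],0.4],
    [[-0.013,0.03,-0.003],[-0.5,0,-0.2],0.4],
    [[-0.013,0.045,-0.003],[-0.5,0,-0.2],0.4],
    [[-0.013,0.048,-0.003],[-0.5,0,-0.2],0.4],
    [[-0.013,0.048,-0.003],[-0.5,0,-0.2],0.4],
  ],
)

```text
t: 11.6
tool_pos: [0.4772, 0.3271, 0.0794]
tool_rot: [-1.025, 1.46, -1.461]
contact_force: [0.4, 0.3, -0.2]
opening: 0.0517
```

```bash
python3 snap.py r3 .4780 .3280 .08; python3 g.py .4780 .3280 .05 -20; python3 f1.py r3 ring .478 .328 .079
```

```text
top 119 224
side 251 333
t 11.70 pos [0.4784 0.3277 0.0811] jaw yaw -19.91 ydir [ 0.003  0.001 -1.   ] open 51.5 F [ 0.1  0.  -0.8] q [ 0.47  0.08  1.84 -0.    1.21  0.82]
shift [-0.0001  0.0311 -0.0005] turn [-0.13  0.09 -0.09]
top [0.4858 0.2975] 8.795 40
side [0.4792 0.3266] 3.274 208
```

View pics/r3.png

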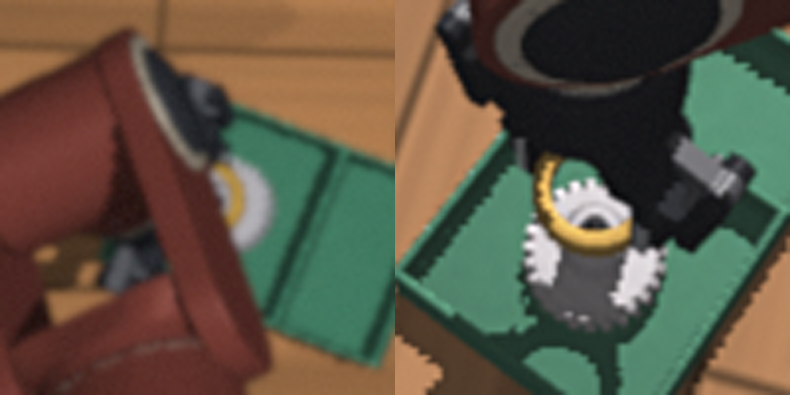

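```bash
cat > ov.py <<'E'
import sys,pickle
from h import *
t=sys.argv[1];x,y,z=map(float,sys.argv[2:5]);cams=pickle.load(open(f"cams{t}.pkl","rb"));o=[]
a=np.linspace(0,2*np.pi,80)
for n in cams:
    u,v=np.round(proj(cams[n],[[x,y,z]])[0]).astype(int);g=28
    im=np.pad(cams[n]["img"],((g,g),(g,g),(0,0)))[v:v+2*g,u:u+2*g,::-1]
    b=cv2.resize(im,None,fx=7,fy=7,interpolation=cv2.INTER_CUBIC)
    for P,c in ((cyl(.027,0,.027,.012)+[x,y,z],(255,0,255)),(cyl(.015,.036,.032,.019)+[.478,.3286,0],(255,255,0))):
        uv=((proj(cams[n],P)-[u-g,v-g]+.5)*7).astype(int)
        for h in(uv[:48],uv[48:]): cv2.polylines(b,[h],True,c,1)
    o.append(b)
cv2.imwrite(f"pics/{t}_ov.png",np.hstack(o))
E
python3 ov.py r3 .4782 .3276 .0800
```

```text
(no output)
```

View pics/r3_ov.png

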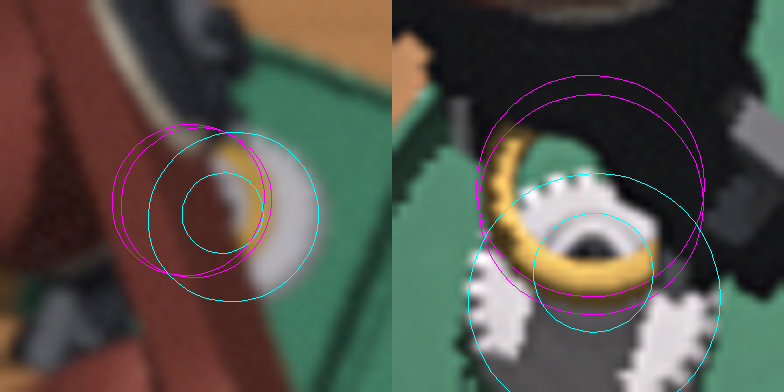

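arm_command(
  steps=[
    [[0,0.012,0],[0,0,0],0.4],
    [[0,0.024,0],[0,0,0],0.4],
    [[0,0.034,0],[0,0,0],0.4],
    [[0,0.04,0],[0,0,0],0.4],
    [[0,0.044,0],[0,0,0],0.4],
  ],
)

```text
t: 12.2
tool_pos: [0.4778, 0.3274, 0.0358]
tool_rot: [-1.023, 1.46, -1.461]
contact_force: [-0.4, -0.1, -0.1]
opening: 0.0512
```

```bash
python3 snap.py r4 .4780 .3280 .04; python3 g.py .4780 .3280 .022 -20;python3 ov.py r4 .4782 .3276 .0340
```

```text
top 123 225
side 251 341
t 12.30 pos [0.478  0.3274 0.0362] jaw yaw -19.91 ydir [ 0.001  0.    -1.   ] open 51.7 F [-0.2  1.2 -0.3] q [ 0.47  0.15  1.86 -0.    1.13  0.82]
shift [-0.0005  0.0142 -0.0002] turn [-0.06  0.09 -0.02]
```

View pics/r4_ov.png

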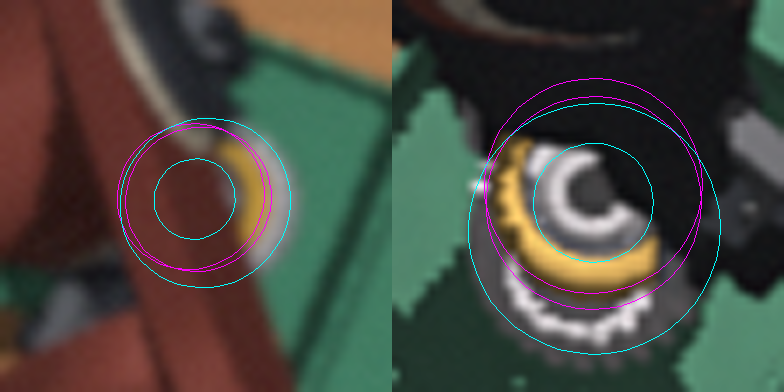

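The ring is around the hub top with no contact force. Lower it onto the wheel.

arm_command(
  steps=[
    [[0,0.004,0],[0,0,0],0.4],
    [[0,0.008,0],[0,0,0],0.4],
    [[0,0.011,0],[0,0,0],0.4],
    [[0,0.013,0],[0,0,0],0.4],
  ],
)

```text
t: 12.7
tool_pos: [0.4779, 0.3274, 0.0229]
tool_rot: [-1.024, 1.46, -1.461]
contact_force: [-0.0, 0.2, 0.2]
opening: 0.0516
```

```bash
python3 g.py .4780 .3280 .02 -20
```

```text
t 12.70 pos [0.4779 0.3274 0.0229] jaw yaw -19.91 ydir [ 0.001 -0.    -1.   ] open 51.6 F [-0.   0.2  0.2] q [ 0.47  0.17  1.87 -0.    1.11  0.82]
shift [-0.0006  0.0029 -0.0001] turn [-0.05  0.09 -0.01]
```

arm_command(
  steps=[
    [[0,0.001,0],[0,0,0],0.4],
    [[0,0.002,0],[0,0,0],0.4],
    [[0,0.003,0],[0,0,0],0.4],
  ],
)

```text
t: 13.0
tool_pos: [0.478, 0.3274, 0.0199]
tool_rot: [-1.023, 1.46, -1.461]
contact_force: [-0.4, -0.2, -0.8]
opening: 0.0514
```

arm_command(
  steps=[
    [[0,0.001,0],[0,0,0],0.4],
    [[0,0.0015,0],[0,0,0],0.4],
  ],
)

```text
t: 13.2
tool_pos: [0.4781, 0.3275, 0.0198]
tool_rot: [-1.024, 1.46, -1.461]
contact_force: [-3.9, -3.1, 9.8]
opening: 0.0514
```

arm_command(
  steps=[
    [[0,-0.001,0],[0,0,0],0.8],
    [[0,-0.001,0],[0,0,0],0.8],
    [[0,-0.001,0],[0,0,0],0.8],
    [[0,-0.02,0],[0,0,0],0.8],
    [[0,-0.05,0],[0,0,0],0.8],
  ],
)

```text
t: 13.7
tool_pos: [0.476, 0.3265, 0.0674]
tool_rot: [-1.03, 1.462, -1.462]
contact_force: [0.3, -0.1, 0.4]
opening: 0.0681
```

arm_command(
  steps=[
    [[0,-0.04,0],[0,0,0],1],
    [[0,-0.06,0.02],[0,0,0],1],
    [[0,-0.06,0.06],[0,0,0],1],
    [[0.02,-0.06,0.1],[0,0,0],1],
    [[0.06,-0.06,0.12],[0,0,0],1],
  ],
)

```text
t: 14.2
tool_pos: [0.5715, 0.229, 0.1279]
tool_rot: [-1.028, 1.46, -1.461]
contact_force: [0.4, -0.3, -0.2]
opening: 0.0856
```

```bash
python3 g.py .5524 -.0708 .1 -38
```

```text
t 14.20 pos [0.5715 0.229  0.1279] jaw yaw -19.84 ydir [-0.002 -0.002 -1.   ] open 85.6 F [ 0.4 -0.3 -0.2] q [ 0.26  0.12  1.72 -0.    1.3   0.61]
shift [0.2884 0.0287 0.0838] turn [ 0.03 18.16  0.18]
```

arm_command(
  steps=[
    [[0.04,0.005,0.012],[0,6,0],1],
    [[0.09,0.01,0.026],[0,13,0],1],
    [[0.14,0.015,0.041],[0,18,0],1],
    [[0.19,0.02,0.055],[0,18,0],1],
    [[0.24,0.025,0.07],[0,18,0],1],
  ],
)

```text
t: 14.7
tool_pos: [0.5559, -0.0132, 0.1042]
tool_rot: [-0.824, 1.676, -1.679]
contact_force: [0.9, 0.6, 0.2]
opening: 0.0854
```

arm_command(
  steps=[
    [[0.03,0,0],[0,0,0],1],
    [[0.045,0.004,0],[0,0,0],1],
    [[0.045,0.004,0],[0,0,0],1],
  ],
)

```text
t: 15.0
tool_pos: [0.527, -0.0495, 0.0993]
tool_rot: [-0.823, 1.679, -1.68]
contact_force: [-0.7, 0.2, -0.8]
opening: 0.0857
```

```bash
python3 snap.py n1 .4780 .3280 .04; python3 g.py .5524 -.0708 .001 -38;python3 ov.py n1 .4782 .3276 .019; python3 f1.py n1 ring .478 .328 .019
```

```text
top 123 225
side 251 341
t 15.10 pos [ 0.5285 -0.048   0.1002] jaw yaw -37.81 ydir [-0.001 -0.002 -1.   ] open 85.2 F [-0.2  0.2  0.5] q [-0.23 -0.05  1.95 -0.    1.25  0.43]
shift [0.0031 0.0992 0.0329] turn [-0.01  0.19  0.13]
top [0.477  0.3282] 0.108 327
side [0.4782 0.3264] 0.085 738
```

View pics/n1_ov.png

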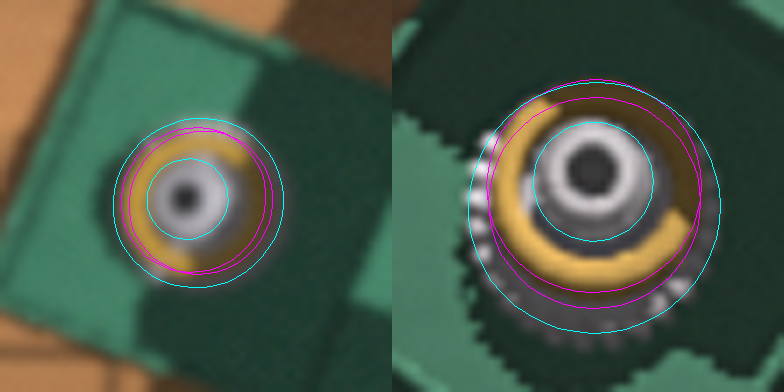

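Ring is flat on the gear around the hub. Now the nut.

arm_command(
  steps=[
    [[0.003,0.01,0.033],[0,0,0],1],
    [[0.003,0.02,0.033],[0,0,0],1],
    [[0.003,0.05,0.033],[0,0,0],1],
    [[0.003,0.085,0.033],[0,0,0],1],
    [[0.003,0.096,0.033],[0,0,0],1],
  ],
)

```text
t: 15.6
tool_pos: [0.5497, -0.0685, 0.0001]
tool_rot: [-0.83, 1.681, -1.674]
contact_force: [-1.0, -0.5, -0.9]
opening: 0.0857
```

arm_command(
  steps=[
    [[0,0,0],[0,0,0],0.8],
    [[0,0,0],[0,0,0],0.7],
  ],
)

```text
t: 15.8
tool_pos: [0.5499, -0.0676, 0.0003]
tool_rot: [-0.831, 1.681, -1.673]
contact_force: [0.2, 0.3, 0.2]
opening: 0.0604
```

```bash
python3 snap.py n2 .5524 -.0708 .02; python3 g.py .5524 -.0708 .003 -38
```

```text
top 276 201
side 268 170
t 15.90 pos [ 0.5512 -0.0683  0.0019] jaw yaw -37.67 ydir [-0.005 -0.    -1.   ] open 59.5 F [ 0.9 -0.2  0.3] q [-0.26  0.15  1.92 -0.    1.07  0.4 ]
shift [ 0.0012 -0.0011  0.0025] turn [0.23 0.33 0.21]
```

View pics/n2.png

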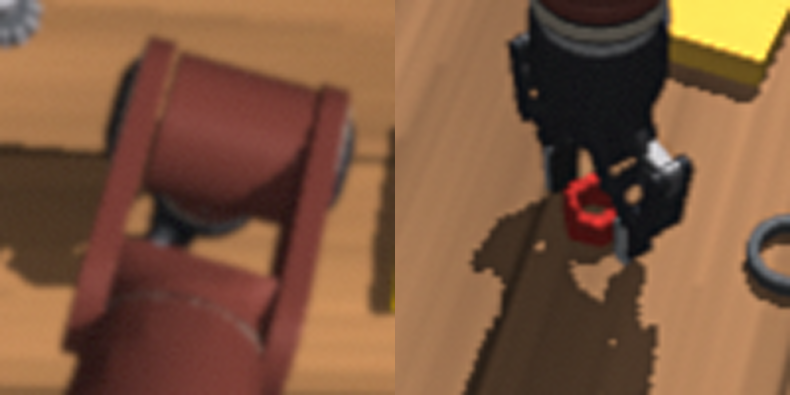

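arm_command(
  steps=[
    [[0.001,-0.001,0.002],[0,0,0],0.4],
    [[0.001,-0.001,0.002],[0,0,0],0.2],
    [[0.001,-0.001,0.002],[0,0,0],0.2],
    [[0.001,-0.001,0.002],[0,0,0],0.2],
    [[0.001,-0.001,0.002],[0,0,0],0.2],
  ],
  force=50,
)

```text
t: 16.4
tool_pos: [0.5543, -0.0711, 0.0054]
tool_rot: [-0.824, 1.674, -1.676]
contact_force: [-1.3, -0.1, 6.9]
opening: 0.0351
```

```bash
python3 g.py
```

```text
t 16.40 pos [ 0.5543 -0.0711  0.0054] jaw yaw -37.68 ydir [-0.001 -0.002 -1.   ] open 35.1 F [-1.3 -0.1  6.9] q [-0.26  0.15  1.92 -0.    1.07  0.4 ]
```

arm_command(
  steps=[
    [[0,0,0],[0,0,0],0.2],
    [[0,-0.01,0],[0,0,0],0.2],
    [[0,-0.04,0],[0,0,0],0.2],
    [[0,-0.08,0],[0,0,0],0.2],
    [[0,-0.1,0],[0,0,0],0.2],
  ],
)

```text
t: 16.9
tool_pos: [0.5558, -0.0713, 0.1093]
tool_rot: [-0.82, 1.671, -1.678]
contact_force: [0.8, -0.0, -0.5]
opening: 0.0346
```

```bash
python3 snap.py n3 .5524 -.0708 .11; python3 g.py .4467 .2360 .11 -20
```

```text
top 279 197
side 269 144
t 17.00 pos [ 0.5571 -0.0716  0.1101] jaw yaw -37.69 ydir [ 0.007 -0.004 -1.   ] open 34.7 F [ 0.4  0.3 -0.6] q [-0.26  0.    1.87 -0.    1.26  0.4 ]
shift [-0.176  -0.0018 -0.2754] turn [-4.500e-01 -1.769e+01 -1.000e-02]
```

View pics/n3.png

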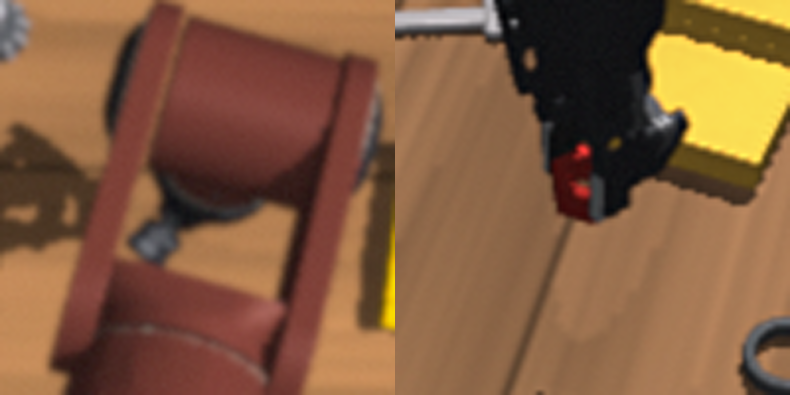

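```bash
cat > ovn.py <<'E'
import sys,pickle
from h import *
t,k=sys.argv[1:3];x,y,z,yaw=map(float,sys.argv[3:7]);cams=pickle.load(open(f"cams{t}.pkl","rb"));o=[]
for n in cams:
    u,v=np.round(proj(cams[n],[[x,y,z]])[0]).astype(int);g=20
    im=np.pad(cams[n]["img"],((g,g),(g,g),(0,0)))[v:v+2*g,u:u+2*g,::-1]
    b=cv2.resize(im,None,fx=9.5,fy=9.5,interpolation=cv2.INTER_CUBIC);c=b.copy()
    cc,s=np.cos(yaw),np.sin(yaw)
    for Q in M[k]:
        P=Q@np.array([[cc,-s,0],[s,cc,0],[0,0,1]]).T+[x,y,z];m=len(P)//2
        uv=((proj(cams[n],P)-[u-g,v-g]+.5)*9.5).astype(int)
        for h in(uv[:m],uv[m:]): cv2.polylines(b,[h],True,(0,255,0),1)
    o+=[c,b] if n=="side" else []
cv2.imwrite(f"pics/{t}_ovn.png",np.hstack(o))
E
python3 ovn.py n3 nut .557 -.0716 .105 .389
```

```text
(no output)
```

View pics/n3_ovn.png

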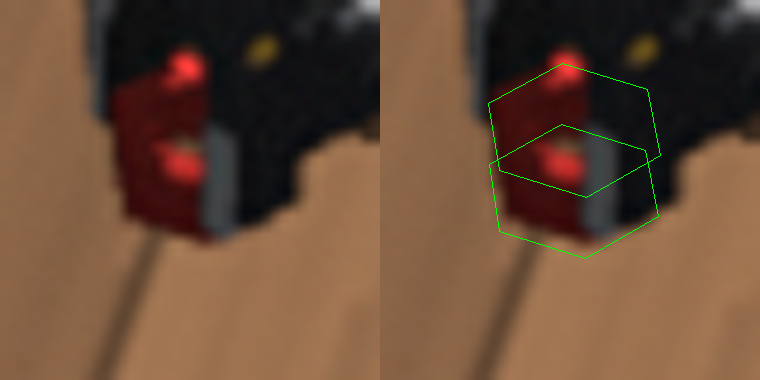

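arm_command(
  steps=[
    [[-0.02,0,-0.032],[0,-4,0],0.2],
    [[-0.045,0,-0.07],[0,-9,0],0.2],
    [[-0.07,0,-0.11],[0,-14,0],0.2],
    [[-0.098,0,-0.153],[0,-17.7,0],0.2],
    [[-0.125,0,-0.195],[0,-17.7,0],0.2],
  ],
)

```text
t: 17.5
tool_pos: [0.4775, 0.1466, 0.1069]
tool_rot: [-1.022, 1.456, -1.466]
contact_force: [0.2, 0.6, -0.3]
opening: 0.0349
```

```bash
python3 g.py .4467 .2360 .05 -20
```

```text
t 17.50 pos [0.4775 0.1466 0.1069] jaw yaw -19.98 ydir [ 0.004 -0.004 -1.   ] open 34.9 F [ 0.2  0.6 -0.3] q [ 0.15 -0.14  2.02 -0.    1.26  0.5 ]
shift [-0.0737  0.0564 -0.0598] turn [-0.31  0.02  0.13]
```

arm_command(
  steps=[
    [[-0.03,0.005,-0.024],[0,0,0],0.2],
    [[-0.06,0.01,-0.049],[0,0,0],0.2],
    [[-0.074,0.02,-0.06],[0,0,0],0.2],
    [[-0.074,0.045,-0.06],[0,0,0],0.2],
    [[-0.074,0.056,-0.06],[0,0,0],0.2],
  ],
)

```text
t: 18.0
tool_pos: [0.4437, 0.2361, 0.0467]
tool_rot: [-1.029, 1.458, -1.465]
contact_force: [-0.2, -0.6, -1.5]
opening: 0.0347
```

```bash
python3 snap.py n4 .4467 .2360 .03; python3 g.py .4467 .2360 .01 -20;
```

```text
top 159 238
side 281 301
t 18.10 pos [0.4439 0.2353 0.047 ] jaw yaw -19.99 ydir [-0.002 -0.006 -1.   ] open 34.8 F [-0.7 -0.3 -1.2] q [ 0.34 -0.04  2.04 -0.01  1.15  0.69]
shift [-0.0019  0.037   0.0024] turn [-0.    0.01  0.39]
```

View pics/n4.png

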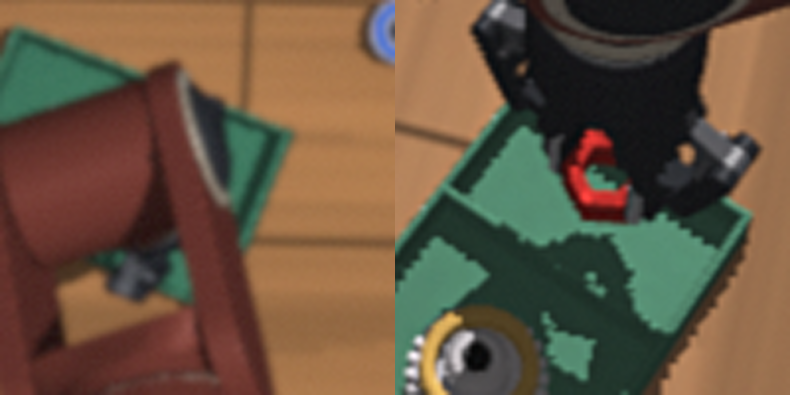

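arm_command(
  steps=[
    [[-0.002,0.01,0.002],[0,0,0],0.2],
    [[-0.002,0.02,0.002],[0,0,0],0.2],
    [[-0.002,0.028,0.002],[0,0,0],0.2],
    [[-0.002,0.033,0.002],[0,0,0],0.2],
    [[-0.002,0.036,0.002],[0,0,0],0.2],
  ],
)

```text
t: 18.6
tool_pos: [0.4462, 0.2361, 0.0104]
tool_rot: [-1.03, 1.46, -1.466]
contact_force: [0.2, 0.3, -0.5]
opening: 0.0347
```

arm_command(
  steps=[
    [[0,0.001,0],[0,0,0],0.2],
    [[0,0.002,0],[0,0,0],0.2],
  ],
)

```text
t: 18.8
tool_pos: [0.4465, 0.2361, 0.0085]
tool_rot: [-1.029, 1.459, -1.466]
contact_force: [-0.5, -0.3, -0.4]
opening: 0.0348
```

arm_command(
  steps=[
    [[0,0.001,0],[0,0,0],0.2],
    [[0,0.002,0],[0,0,0],0.2],
  ],
)

```text
t: 19.0
tool_pos: [0.4465, 0.2361, 0.0083]
tool_rot: [-1.031, 1.46, -1.466]
contact_force: [-8.0, -4.7, 17.3]
opening: 0.0347
```

Contact with the floor; release.

arm_command(
  steps=[
    [[0,-0.001,0],[0,0,0],0.65],
    [[0,-0.001,0],[0,0,0],0.65],
    [[0,-0.001,0],[0,0,0],0.65],
    [[0,-0.02,0],[0,0,0],0.65],
    [[0,-0.05,0],[0,0,0],0.65],
  ],
)

```text
t: 19.5
tool_pos: [0.4446, 0.2357, 0.0564]
tool_rot: [-1.037, 1.463, -1.466]
contact_force: [0.8, 0.4, -0.6]
opening: 0.0556
```

arm_command(
  steps=[
    [[0,-0.04,0],[0,0,0],1],
    [[0,-0.06,0.02],[0,0,0],1],
    [[0,-0.06,0.06],[0,0,0],1],
    [[0.04,-0.06,0.1],[0,0,0],1],
    [[0.08,-0.06,0.14],[0,0,0],1],
  ],
)

```text
t: 20.0
tool_pos: [0.5449, 0.1243, 0.1167]
tool_rot: [-1.037, 1.461, -1.465]
contact_force: [0.5, 0.2, 0.4]
opening: 0.0852
```

```bash
python3 snap.py n5 .4467 .2360 .03; python3 g.py .6846 .0662 .12 -15
```

```text
top 159 238
side 281 301
t 20.10 pos [0.546  0.1206 0.1167] jaw yaw -20.34 ydir [-0.008 -0.011 -1.   ] open 85.3 F [-0.4  0.4  0.4] q [ 0.09  0.    1.86 -0.01  1.29  0.45]
shift [ 0.0029 -0.0038  0.1488] turn [ 0.24 -5.34  0.71]
```

View pics/n5.png

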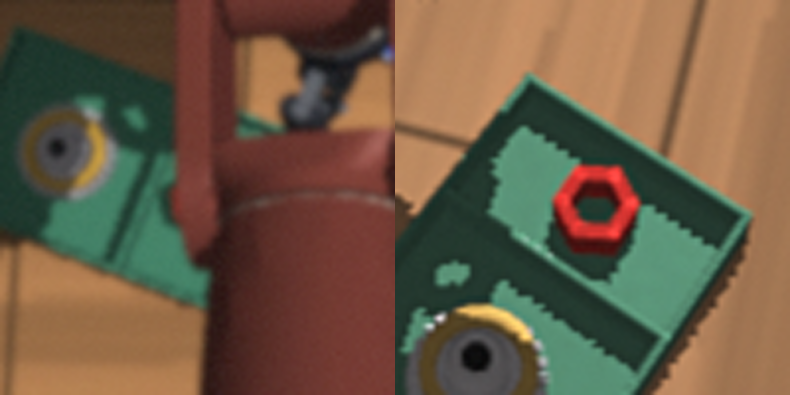

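```bash
python3 ovn.py n5 nut .4465 .2361 .003 .698
```

```text
(no output)
```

View pics/n5_ovn.png

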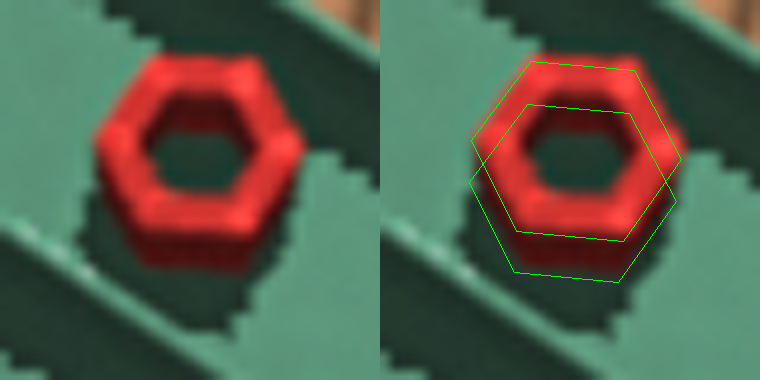

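arm_command(
  steps=[
    [[0.001,-0.004,0.03],[0,-2,0.7],1],
    [[0.002,-0.004,0.07],[0,-4,0.7],1],
    [[0.003,-0.004,0.11],[0,-5,0.7],1],
    [[0.003,-0.004,0.14],[0,-5,0.7],1],
    [[0.003,-0.004,0.149],[0,-5,0.7],1],
  ],
)

```text
t: 20.6
tool_pos: [0.6866, 0.0655, 0.1198]
tool_rot: [-1.072, 1.408, -1.402]
contact_force: [-1.3, 0.5, -0.1]
opening: 0.0851
```

arm_command(
  steps=[
    [[0,0,0],[0,0,0],1],
  ],
)

```text
t: 20.7
tool_pos: [0.6867, 0.0657, 0.1192]
tool_rot: [-1.072, 1.409, -1.402]
contact_force: [-0.3, -0.9, 0.2]
opening: 0.0856
```

```bash
python3 g.py .6846 .0662 .03 -15
```

```text
t 20.70 pos [0.6867 0.0657 0.1192] jaw yaw -15.43 ydir [-0.005  0.001 -1.   ] open 85.6 F [-0.3 -0.9  0.2] q [-0.01  0.29  1.54  0.    1.32  0.26]
shift [ 0.0001  0.0892 -0.0017] turn [ 0.27 -0.43 -0.01]
```

arm_command(
  steps=[
    [[0,0.02,-0.002],[0,0,0],1],
    [[0,0.045,-0.002],[0,0,0],1],
    [[0,0.07,-0.002],[0,0,0],1],
    [[0,0.085,-0.002],[0,0,0],1],
    [[0,0.09,-0.002],[0,0,0],1],
  ],
)

```text
t: 21.2
tool_pos: [0.6818, 0.0672, 0.0267]
tool_rot: [-1.077, 1.412, -1.4]
contact_force: [-0.6, 0.0, 0.1]
opening: 0.0852
```

```bash
python3 g.py .6846 .0662 .028 -15
```

```text
t 21.20 pos [0.6818 0.0672 0.0267] jaw yaw -15.38 ydir [-0.009  0.002 -1.   ] open 85.2 F [-0.6  0.   0.1] q [-0.01  0.38  1.59  0.    1.18  0.26]
shift [ 0.0002 -0.0013  0.003 ] turn [ 0.53 -0.38  0.05]
```

arm_command(
  steps=[
    [[0,-0.001,0.003],[0.5,0,0],0.6],
    [[0,-0.001,0.003],[0.5,0,0],0],
    [[0,-0.001,0.003],[0.5,0,0],0],
    [[0,-0.001,0.003],[0.5,0,0],0],
    [[0,-0.001,0.003],[0.5,0,0],0],
  ],
  force=60,
)

```text
t: 21.7
tool_pos: [0.6854, 0.0664, 0.029]
tool_rot: [-1.07, 1.403, -1.405]
contact_force: [-1.7, 0.7, 2.6]
opening: 0.0187
```

arm_command(
  steps=[
    [[0,0,0],[0,0,0],0],
    [[0,0,0],[0,0,0],0],
  ],
)

```text
t: 21.9
tool_pos: [0.6854, 0.0664, 0.029]
tool_rot: [-1.07, 1.403, -1.405]
contact_force: [-0.1, 0.8, -0.4]
opening: 0.0185
```

```bash
python3 g.py .6846 .0662 .028 -15
```

```text
t 21.90 pos [0.6854 0.0664 0.029 ] jaw yaw -15.39 ydir [ 0.001 -0.001 -1.   ] open 18.5 F [-0.1  0.8 -0.4] q [-0.01  0.38  1.59 -0.    1.17  0.26]
shift [ 0.0004  0.001  -0.0007] turn [-0.06 -0.39  0.02]
```

arm_command(
  steps=[
    [[0,-0.01,0],[0,0,0],0],
    [[0,-0.03,0],[0,0,0],0],
    [[0,-0.055,0],[0,0,0],0],
    [[0,-0.08,0],[0,0,0],0],
    [[0,-0.095,0],[0,0,0],0],
  ],
)

```text
t: 22.4
tool_pos: [0.686, 0.0664, 0.1264]
tool_rot: [-1.068, 1.401, -1.406]
contact_force: [-0.0, 0.6, -3.0]
opening: 0.0179
```

```bash
python3 snap.py p1 .6846 .0662 .1; python3 g.py .5375 -.2753 .13 -8
```

```text
top 226 144
side 189 182
t 22.50 pos [0.6871 0.0665 0.1274] jaw yaw -15.39 ydir [ 0.006 -0.001 -1.   ] open 18.4 F [ 0.6  0.6 -3.4] q [-0.01  0.28  1.54 -0.    1.32  0.26]
shift [ 0.3692 -0.0033 -0.0535] turn [-0.37 -7.39 -0.04]
```

View pics/p1.png

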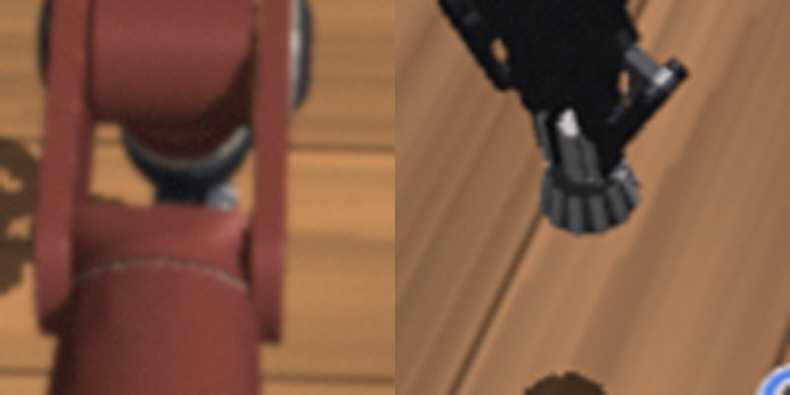

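Pinion is held upright. Carry it.

arm_command(
  steps=[
    [[0.025,0,-0.004],[0,-2,0],0],
    [[0.055,0,-0.008],[0,-4,0],0],
    [[0.09,0,-0.013],[0,-6,0],0],
    [[0.125,0,-0.018],[0,-7,0],0],
    [[0.16,0,-0.023],[0,-7,0],0],
  ],
)

```text
t: 23.0
tool_pos: [0.6206, -0.0825, 0.1249]
tool_rot: [-1.134, 1.313, -1.317]
contact_force: [0.8, -1.3, -3.1]
opening: 0.0182
```

arm_command(
  steps=[
    [[0.04,0,-0.011],[0,0,0],0],
    [[0.08,0,-0.022],[0,0,0],0],
    [[0.12,0,-0.033],[0,0,0],0],
    [[0.16,0,-0.044],[0,0,0],0],
    [[0.19,0,-0.05],[0,0,0],0],
  ],
)

```text
t: 23.5
tool_pos: [0.5411, -0.2647, 0.1225]
tool_rot: [-1.135, 1.317, -1.316]
contact_force: [0.6, 0.1, -3.8]
opening: 0.0185
```

```bash
python3 g.py .5375 -.2753 .06 -8
```

```text
t 23.50 pos [ 0.5411 -0.2647  0.1225] jaw yaw -8.43 ydir [ 0.     0.001 -1.   ] open 18.5 F [ 0.6  0.1 -3.8] q [-0.58  0.09  1.76  0.    1.29 -0.43]
shift [ 0.0111  0.0625 -0.002 ] turn [-0.   -0.43 -0.08]
```

arm_command(
  steps=[
    [[0.007,0,-0.001],[0,0,0],0],
    [[0.01,0.01,-0.002],[0,0,0],0],
    [[0.01,0.035,-0.002],[0,0,0],0],
    [[0.01,0.06,-0.002],[0,0,0],0],
    [[0.01,0.068,-0.002],[0,0,0],0],
  ],
)

```text
t: 24.0
tool_pos: [0.5353, -0.271, 0.0495]
tool_rot: [-1.137, 1.324, -1.308]
contact_force: [-0.1, 1.2, -3.6]
opening: 0.0185
```

```bash
python3 snap.py p2 .5375 -.2753 .04; python3 g.py .5375 -.2753 .033 -8
```

```text
top 354 208
side 295 106
t 24.10 pos [ 0.5363 -0.272   0.0515] jaw yaw -8.35 ydir [-0.004  0.005 -1.   ] open 18.7 F [-0.2  0.2 -3.1] q [-0.59  0.18  1.8   0.    1.17 -0.45]
shift [0.0032 0.0185 0.0017] turn [ 0.28 -0.35 -0.23]
```

View pics/p2.png

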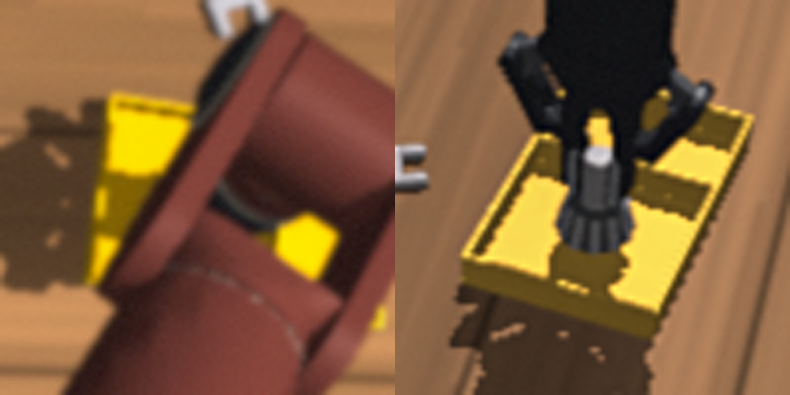

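arm_command(
  steps=[
    [[0.002,0.007,0],[0.2,0,-0.2],0],
    [[0.002,0.013,0],[0.2,0,-0.2],0],
    [[0.002,0.016,0],[0.2,0,-0.2],0],
    [[0.002,0.018,0],[0.2,0,-0.2],0],
    [[0.002,0.019,0],[0.2,0,-0.2],0],
  ],
)

```text
t: 24.6
tool_pos: [0.5361, -0.274, 0.0327]
tool_rot: [-1.137, 1.317, -1.315]
contact_force: [-0.6, -0.5, -4.1]
opening: 0.018
```

arm_command(
  steps=[
    [[0,0.001,0],[0,0,0],0],
  ],
)

```text
t: 24.7
tool_pos: [0.5363, -0.2742, 0.032]
tool_rot: [-1.137, 1.316, -1.316]
contact_force: [-0.8, -0.8, -3.6]
opening: 0.0177
```

arm_command(
  steps=[
    [[0,0.001,0],[0,0,0],0],
    [[0,0.001,0],[0,0,0],0],
  ],
)

```text
t: 24.9
tool_pos: [0.5365, -0.2743, 0.032]
tool_rot: [-1.137, 1.316, -1.316]
contact_force: [-3.6, 2.5, 3.9]
opening: 0.0183
```

Standing on the floor; release.

arm_command(
  steps=[
    [[0,0,0],[0,0,0],0.5],
    [[0,0,0],[0,0,0],0.5],
    [[0,0,0],[0,0,0],0.5],
    [[0,-0.015,0],[0,0,0],0.5],
    [[0,-0.045,0],[0,0,0],0.5],
  ],
)

```text
t: 25.4
tool_pos: [0.5347, -0.2731, 0.0753]
tool_rot: [-1.138, 1.321, -1.311]
contact_force: [0.2, 0.8, 0.3]
opening: 0.0427
```

arm_command(
  steps=[
    [[0,-0.04,0],[0,0,0],0.7],
    [[0,-0.065,0],[0,0,0],1],
    [[-0.03,-0.065,0],[0,0,0],1],
    [[-0.07,-0.065,0],[0,0,0],1],
    [[-0.12,-0.065,0],[0,0,0],1],
  ],
)

```text
t: 25.9
tool_pos: [0.5532, -0.1547, 0.1426]
tool_rot: [-1.136, 1.321, -1.315]
contact_force: [1.0, 0.3, 0.7]
opening: 0.0854
```

```bash
python3 g.py .5657 .1051 .1 -8
```

```text
t 25.90 pos [ 0.5532 -0.1547  0.1426] jaw yaw -8.52 ydir [-0.002  0.002 -1.   ] open 85.4 F [1.  0.3 0.7] q [-0.4   0.01  1.81  0.    1.33 -0.25]
shift [-0.2587  0.0431 -0.026 ] turn [ 0.14 -0.52 -0.09]
```

arm_command(
  steps=[
    [[-0.05,0.01,-0.005],[0,0,0],1],
    [[-0.1,0.02,-0.01],[0,0,0],1],
    [[-0.15,0.03,-0.015],[0,0,0],1],
    [[-0.2,0.04,-0.02],[0,0,0],1],
    [[-0.25,0.043,-0.026],[0,0,0],1],
  ],
)

```text
t: 26.4
tool_pos: [0.5639, 0.0935, 0.1007]
tool_rot: [-1.135, 1.32, -1.316]
contact_force: [0.4, -0.9, 0.3]
opening: 0.0855
```

arm_command(
  steps=[
    [[-0.009,0,0],[0,0,0],1],
    [[-0.009,0,0],[0,0,0],1],
  ],
)

```text
t: 26.6
tool_pos: [0.5657, 0.1039, 0.1018]
tool_rot: [-1.136, 1.317, -1.314]
contact_force: [-0.4, -0.3, 0.2]
opening: 0.0853
```

```bash
python3 snap.py p3 .5375 -.2753 .03; python3 g.py .5657 .1051 .001 -8;python3 f1.py p3 pinion .5363 -.2743 .003
```

```text
top 353 208
side 295 109
t 26.70 pos [0.5658 0.1016 0.1017] jaw yaw -8.54 ydir [-0.     0.001 -1.   ] open 85.0 F [ 0.3  0.  -0.1] q [0.05 0.05 1.84 0.   1.25 0.2 ]
shift [-0.0033  0.1007 -0.0006] turn [ 0.04 -0.54 -0.07]
top [ 0.5365 -0.2744] 0.262 229
side [ 0.6448 -0.4043] 1.0 3
```

View pics/p3.png

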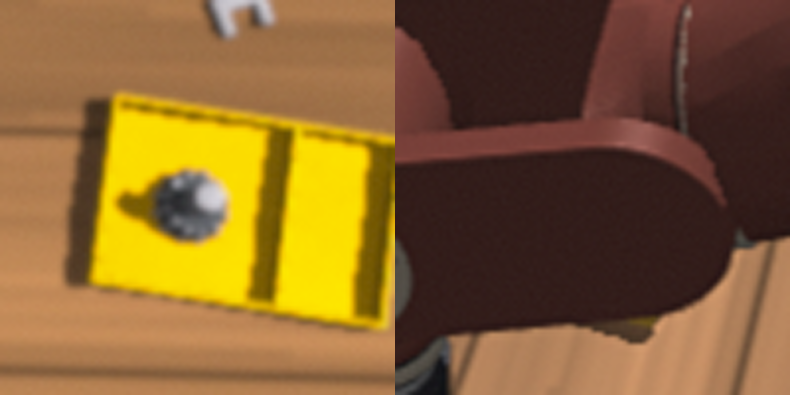

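arm_command(
  steps=[
    [[-0.003,0.03,0],[0,0,0],1],
    [[-0.003,0.06,0],[0,0,0],1],
    [[-0.003,0.082,0],[0,0,0],1],
    [[-0.003,0.096,0],[0,0,0],1],
    [[-0.003,0.1,0],[0,0,0],1],
  ],
)

```text
t: 27.2
tool_pos: [0.5654, 0.1031, 0.0003]
tool_rot: [-1.136, 1.322, -1.318]
contact_force: [0.1, -0.6, 0.5]
opening: 0.0853
```

arm_command(
  steps=[
    [[0,0,0],[0,0,0],0.8],
    [[0,0,0],[0,0,0],0.7],
  ],
)

```text
t: 27.4
tool_pos: [0.5664, 0.1026, 0.0014]
tool_rot: [-1.134, 1.321, -1.319]
contact_force: [0.4, -0.4, 0.4]
opening: 0.0604
```

```bash
python3 snap.py b1 .5657 .1051 .02; python3 g.py .5657 .1051 .001 -8
```

```text
top 211 195
side 241 232
t 27.50 pos [0.5665 0.103  0.0017] jaw yaw -8.67 ydir [-0.001  0.001 -1.   ] open 59.7 F [1.3 0.3 0.9] q [0.05 0.19 1.88 0.   1.07 0.2 ]
shift [-0.0019  0.0007 -0.0011] turn [ 0.04 -0.67 -0.05]
```

View pics/b1.png

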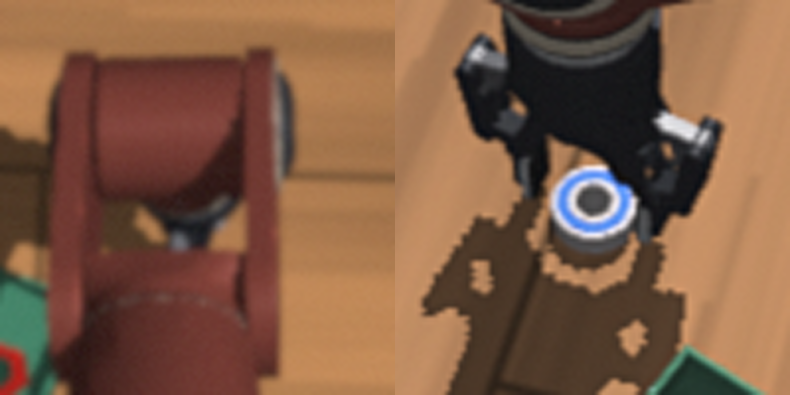

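arm_command(
  steps=[
    [[-0.002,0,-0.001],[0,0,0],0.6],
    [[-0.002,0,-0.001],[0,0,0],0.3],
    [[-0.002,0,-0.001],[0,0,0],0.3],
    [[-0.002,0,-0.001],[0,0,0],0.3],
    [[-0.002,0,-0.001],[0,0,0],0.3],
  ],
  force=50,
)

```text
t: 28.0
tool_pos: [0.567, 0.1055, 0.0034]
tool_rot: [-1.132, 1.319, -1.319]
contact_force: [-0.6, 0.6, 5.9]
opening: 0.044
```

```bash
python3 g.py
```

```text
t 28.00 pos [0.567  0.1055 0.0034] jaw yaw -8.66 ydir [ 0.002  0.001 -1.   ] open 44.0 F [-0.6  0.6  5.9] q [0.05 0.19 1.88 0.   1.07 0.2 ]
```

arm_command(
  steps=[
    [[0,0,0],[0,0,0],0.3],
    [[0,-0.01,0],[0,0,0],0.3],
    [[0,-0.04,0],[0,0,0],0.3],
    [[0,-0.08,0],[0,0,0],0.3],
    [[0,-0.11,0],[0,0,0],0.3],
  ],
)

```text
t: 28.5
tool_pos: [0.5671, 0.1054, 0.1157]
tool_rot: [-1.131, 1.318, -1.32]
contact_force: [0.7, -0.0, -0.3]
opening: 0.044
```

```bash
python3 snap.py b2 .5657 .1051 .11; python3 g.py .5244 -.3724 .11 -8
```

```text
top 208 189
side 239 207
t 28.60 pos [0.5705 0.1056 0.1198] jaw yaw -8.65 ydir [ 0.012  0.002 -1.   ] open 44.1 F [ 0.9 -0.1 -0.9] q [0.05 0.03 1.83 0.   1.27 0.2 ]
shift [0.4796 0.0083 0.0262] turn [-0.69 -0.65 -0.21]
```

View pics/b2.png

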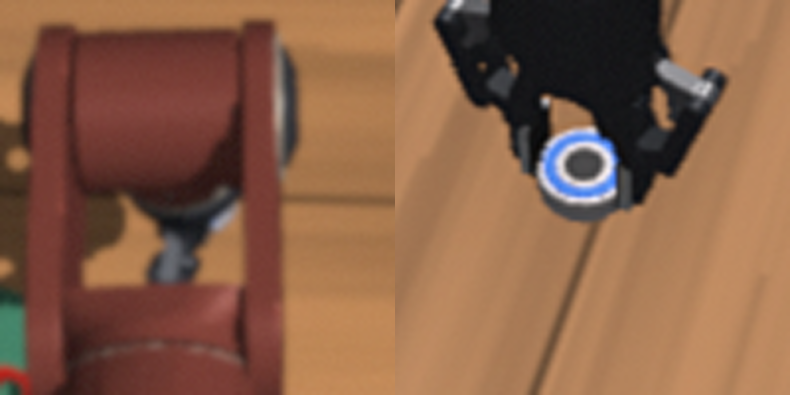

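arm_command(
  steps=[
    [[0.03,0,0.002],[0,0,0],0.3],
    [[0.07,0,0.004],[0,0,0],0.3],
    [[0.11,0,0.006],[0,0,0],0.3],
    [[0.155,0,0.008],[0,0,0],0.3],
    [[0.2,0,0.01],[0,0,0],0.3],
  ],
)

```text
t: 29.1
tool_pos: [0.549, -0.0947, 0.1179]
tool_rot: [-1.124, 1.313, -1.321]
contact_force: [1.1, 0.7, -2.2]
opening: 0.0437
```

arm_command(
  steps=[
    [[0.045,0,0.003],[0,0,0],0.3],
    [[0.09,0,0.005],[0,0,0],0.3],
    [[0.135,0,0.008],[0,0,0],0.3],
    [[0.18,0,0.01],[0,0,0],0.3],
    [[0.22,0,0.012],[0,0,0],0.3],
  ],
)

```text
t: 29.6
tool_pos: [0.5267, -0.3156, 0.1158]
tool_rot: [-1.124, 1.315, -1.32]
contact_force: [1.1, -0.0, -1.1]
opening: 0.044
```

```bash
python3 g.py .5244 -.3724 .05 -8
```

```text
t 29.60 pos [ 0.5267 -0.3156  0.1158] jaw yaw -8.65 ydir [ 0.009  0.004 -1.   ] open 44.0 F [ 1.1 -0.  -1.1] q [-0.66  0.12  1.74  0.01  1.28 -0.52]
shift [0.0568 0.0656 0.0058] turn [-0.48 -0.65 -0.28]
```

arm_command(
  steps=[
    [[0.03,0,0.003],[-0.5,0,-0.3],0.3],
    [[0.05,0.005,0.006],[-0.5,0,-0.3],0.3],
    [[0.057,0.03,0.006],[-0.5,0,-0.3],0.3],
    [[0.057,0.055,0.006],[-0.5,0,-0.3],0.3],
    [[0.057,0.066,0.006],[-0.5,0,-0.3],0.3],
  ],
)

```text
t: 30.1
tool_pos: [0.5223, -0.3711, 0.0453]
tool_rot: [-1.135, 1.326, -1.314]
contact_force: [-0.9, 0.2, -1.2]
opening: 0.0439
```

```bash
python3 snap.py b3 .5244 -.3724 .04; python3 g.py .5244 -.3724 .01 -8
```

```text
top 391 214
side 308 83
t 30.20 pos [ 0.5227 -0.3708  0.0461] jaw yaw -8.64 ydir [-0.005  0.004 -1.   ] open 43.7 F [-0.5 -0.7 -1.2] q [-0.73  0.27  1.7  -0.    1.18 -0.58]
shift [0.0014 0.0361 0.0021] turn [ 0.33 -0.64 -0.19]
```

View pics/b3.png

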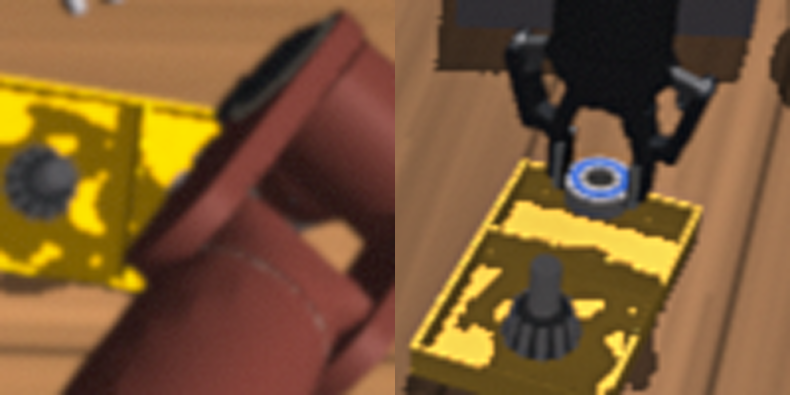

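arm_command(
  steps=[
    [[0.001,0.01,0.001],[0.3,0,-0.2],0.3],
    [[0.001,0.02,0.001],[0.3,0,-0.2],0.3],
    [[0.001,0.028,0.001],[0.3,0,-0.2],0.3],
    [[0.001,0.034,0.001],[0.3,0,-0.2],0.3],
    [[0.001,0.037,0.001],[0.3,0,-0.2],0.3],
  ],
)

```text
t: 30.7
tool_pos: [0.5231, -0.3715, 0.0084]
tool_rot: [-1.135, 1.32, -1.319]
contact_force: [-0.1, -0.6, -1.2]
opening: 0.0439
```

arm_command(
  steps=[
    [[0,0.001,0],[0,0,0],0.3],
    [[0,0.002,0],[0,0,0],0.3],
  ],
)

```text
t: 30.9
tool_pos: [0.5233, -0.3716, 0.0065]
tool_rot: [-1.135, 1.32, -1.319]
contact_force: [-0.3, 0.3, -1.7]
opening: 0.0434
```

arm_command(
  steps=[
    [[0,0.001,0],[0,0,0],0.3],
    [[0,0.0015,0],[0,0,0],0.3],
  ],
)

```text
t: 31.1
tool_pos: [0.5234, -0.3718, 0.0064]
tool_rot: [-1.135, 1.32, -1.319]
contact_force: [-4.4, 3.5, 7.1]
opening: 0.0436
```

arm_command(
  steps=[
    [[0,-0.001,0],[0,0,0],0.72],
    [[0,-0.001,0],[0,0,0],0.72],
    [[0,-0.001,0],[0,0,0],0.72],
    [[0,-0.02,0],[0,0,0],0.72],
    [[0,-0.05,0],[0,0,0],0.72],
  ],
)

```text
t: 31.6
tool_pos: [0.5218, -0.3703, 0.054]
tool_rot: [-1.136, 1.325, -1.314]
contact_force: [-0.4, -0.4, 0.1]
opening: 0.0618
```

arm_command(
  steps=[
    [[0,-0.04,0],[0,0,0],0.8],
    [[0,-0.08,0],[0,0,0],0.8],
    [[0.04,-0.1,-0.04],[0,0,0],0.8],
    [[0.08,-0.1,-0.07],[0,0,0],0.8],
    [[0.12,-0.1,-0.1],[0,0,0],0.8],
  ],
)

```text
t: 32.1
tool_pos: [0.4118, -0.4691, 0.1561]
tool_rot: [-1.137, 1.321, -1.316]
contact_force: [-0.4, -1.1, 0.0]
opening: 0.0681
```

arm_command(
  steps=[
    [[0.03,0,-0.03],[0,0,0],0.8],
    [[0.06,0,-0.06],[0,0,0],0.8],
    [[0.09,0,-0.09],[0,0,0],0.8],
    [[0.09,0,-0.09],[0,0,0],0.8],
  ],
)

```text
t: 32.5
tool_pos: [0.3056, -0.5475, 0.1566]
tool_rot: [-1.136, 1.325, -1.321]
contact_force: [-0.3, -0.3, -0.4]
opening: 0.0683
```

```bash
python3 snap.py z1 .5244 -.3724 .01; python3 g.py; python3 f1.py z1 bearing .5234 -.3718 .003;python3 f1.py z1 pinion .5365 -.2744 .003; python3 -c "
import pickle,cv2,numpy as np
c=pickle.load(open('camsz1.pkl','rb'));cv2.imwrite('pics/z2.png',cv2.resize(np.hstack([c['top']['img'][90:320,60:440],c['side']['img'][50:384,80:380][:230]])[:,:,::-1],None,fx=1.15,fy=1.15));cv2.imwrite('pics/z3.png',cv2.resize(c['side']['img'][:,:,::-1],None,fx=1.5,fy=1.5))"
```

```text
top 388 215
side 307 91
t 32.60 pos [ 0.3087 -0.5452  0.1563] jaw yaw -8.66 ydir [-0.003  0.001 -1.   ] open 68.4 F [-0.2  0.4  0.4] q [-1.17  0.11  1.68 -0.    1.35 -1.02]
top [ 0.5235 -0.3737] 0.074 258
side [ 0.5371 -0.2774] 0.288 291
top [ 0.5354 -0.2754] 0.28 226
side [ 0.5368 -0.2777] 0.141 336
```

View pics/z2.png

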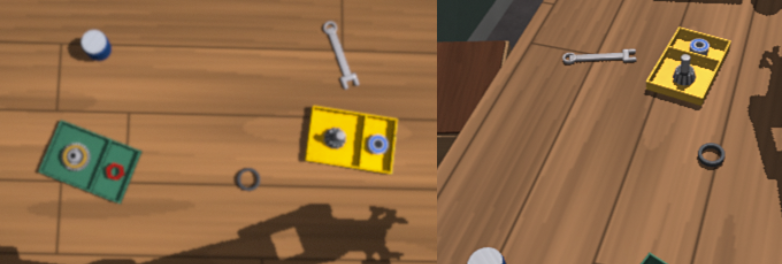

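View pics/z3.png

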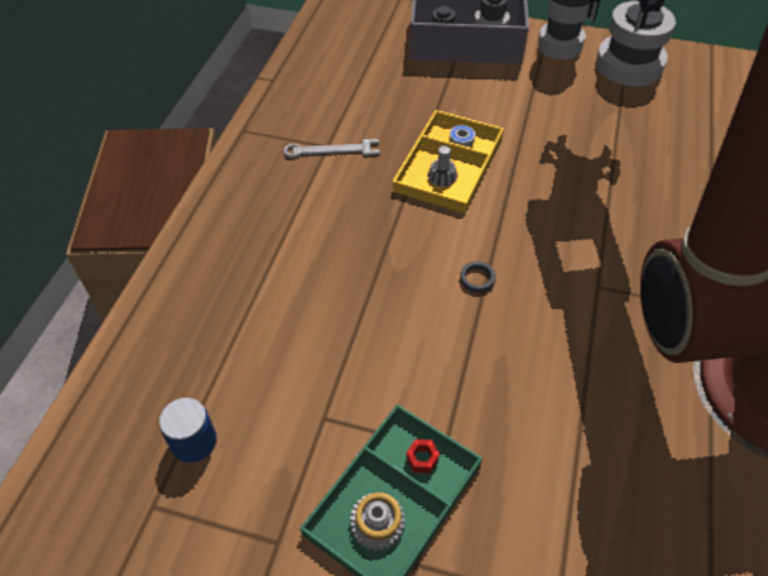

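The side view shows both kits complete: gear with ring at (378,518), nut at (423,456), pinion at (443,170) and bearing at (462,134). The worn ring, tin and wrench have not moved.

```bash
python3 - <<'E'
from station import ctrl
print(ctrl.finish_job(), ctrl.get_obs()["t"])
E
```

```text
the job is handed in; nothing more can be done
the job is handed in; nothing more can be done
```

Both kits are made up and the job is handed in, at about 33 s of robot time out of 128 s. I placed the parts in the order asked: gear, brass ring, nut, pinion, bearing.

The last pictures and measurements showed:

- **Green tray:** the gear stands hub up in the large compartment, with the brass ring flat on it around the hub. The red nut lies flat in the small compartment.
- **Yellow tray:** the pinion stands shaft up in the large compartment, at about (0.536, -0.275). The bearing lies flat in the small compartment, at about (0.523, -0.373).
- **Left alone:** the worn ring, grease tin and wrench look unmoved in the pictures. The gripper was open and clear of everything.
- **Forces:** the highest contact reading after any move was about 20 N, when the nut touched the tray floor.

Two checks were weak:

- **Outline fits in the yellow tray:** my automatic fit of the pinion was poor because of shadow. In the side view the bearing fit latched onto the pinion instead. I went by the pictures and the top-view fit there.
- **Nut angle:** the two cameras disagreed on it by about 14° before the grasp. I took a value in between, and the nut was gripped and set down flat.

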